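Lid a batch of slab pots from the damp box

ROBOT

A 6-joint arm with a two-finger parallel gripper is mounted at the origin on a cart in front of the work surface, level with it; the furniture and walls round the work are solid. World frame = base frame: x ahead of the robot, y to its left, z up, the work surface at z = 0. Lengths are in m, angles in rad, forces in N, time in s.
With the tool pointing down it reaches from about 0.25 to 0.775 m from the base axis. Payload 4 kg.
Tool frame: the origin (TCP) lies at the very end of the fingers, on their centre line; the grasp point (between the pads) lies 19 mm behind it (tcp_to_grasp is the distance from the TCP to the grasp point, in m); z points along the fingers, y is the line along which they close (so a half turn about z gives the same grasp; the last joint's range is limited). The gripper opens to 94 mm and grips with 3 to 60 N. Pads are 16 mm wide; open, the fingers measure 119 mm over their backs; the gripper's body (75 mm by 177 mm) begins 78 mm behind the grasp point.
Start: joints at [-1.26, 0.087, 1.371, -0, 1.684, -0.103], TCP at [0.221, -0.504, 0.206] pointing down, gripper open.
Joint ranges: [-3.1, 3.1], [-0.76, 2.03], [0.27, 2.55], [-1.08, 4.22], [0.17, 2.65], [-2.57, 2.57]. Speed limits (rad/s): [2.79, 2.79, 3.14, 3.14, 3.14, 3.14].

INTERFACE

Orientations are given as [roll, pitch, yaw] about the fixed x, y, z axes, in that order (R = Rz(yaw) Ry(pitch) Rx(roll)).
In Python, from bench import * gives the robot as it stands.
- The arm moves only by the shell command python3 -m creep 'ROWS'. ROWS is one flat JSON list of numbers that holds 1 to 20 rows one after another, with no inner brackets; each row has 5 numbers: the finger opening in m, then dx, dy, dz in m, then a turn about the tool's z in rad; each row shifts and turns the commanded pose from where the row before left it, along the tool's axes as they then stand; what a row does not reach is not made up. A row lasts 1/12 s, in which the tool goes at most 0.0417 m and 0.125 rad, less where a joint would pass 70% of its speed; a pose out of reach is approached as far as the arm can. The fingers move at their own pace and stop on an object; the grip force is fixed at half the most. Time passes only in rows, so rows that do not move let the fingers close. It prints the time, the measured TCP pose, the force, the opening and the grip force at its end. Input that does not fit is refused with a message, and nothing moves.
- get_obs(): the state, without advancing time (a new reading comes with each control period).
- snapshot(name): name is "side" or "top"; returns a dict with "color" (400x640x3 uint8, blue, green, red), "fx", "fy", "cx", "cy" (pixels), "extrinsics" (4x4, takes a point from world to camera coordinates). Camera axes: x right, y down, z forward; pixel columns grow to the right and rows downward; lengths in m; the calibration is good to about 2 mm. A picture is of the moment at which its call begins. There is no depth.
- close_job(): hands the job in; it is judged then, once.
The state is a dict: "time": time; "joint_positions": joint angles; "qvel": joint speeds; "joint_torque": joint torques, N m; "tool_pos": TCP position; "ee_rot": TCP orientation; "wrist_force": force on the tool from outside, world axes, zero at the start; "wrist_torque": the same for the moment, N m; "width": finger opening in m; "finger_force": force on a finger pad.
Only numpy, scipy, OpenCV 4.12 (cv2) and the standard library are available. Lean on these libraries where they do the work, as an engineer would, in place of code of your own. Each camera call takes 0.05 s, during which the arm holds its last target. There are 200 camera calls.

TASK

The leather-hard lids of this batch are keeping under the snap-fit cover of the damp box: press the cover's two tabs together to free it, lift it off, and set every lid that is in the box squarely on the pot of its own shape, its flange down inside and its plate flat on the rim, so that they dry together. Then snap the cover back on the empty damp box, fully down with both tabs sprung out, and let go; leave every pot standing upright and knock nothing over. A pot whose lid is not in the box stays open.

Things in the scene. Friction and masses are not known exactly. Their poses are not given: they have to be found in the camera images.
- damp_box: fixed long grey plastic box, 296 (x) x 74 (y) x 46 mm high, walls 4 mm, plaster slab inside, its surface 10 mm up. Lids stand on the slab, knob up, in a row along x with 70 mm between places. In the middle of each long wall is a window (x +-15 mm, 28 to 40 mm up) for a hook of the cover. Origin: centre of the underside, z up. Beside its -y side the worktop is clear for the cover
- cover: clear plastic cover, 307 (x) x 85 (y) mm, plate 3 mm, 140 g; end skirts 17 mm deep, side skirts 10 mm over the middle 130 mm, both outside the box with 2.5 mm clearance. Two black sprung tabs stand up in its middle. Origin: centre of the plate's underside, z up; 46 mm above the box's origin when snapped on (either way round), 17 mm up when it stands on a flat surface
- tab_left (a joint): travel of the cover's +y tab: 0 sprung out, 0.005 m pressed fully in, towards the other tab; spring 3.5 N at rest, 7 N pressed. Below the plate each tab has an outward hook 15 mm deep that catches under the top of the box's window; it is free when pressed over 4 mm. Carry the cover by the pressed tabs: so held, it also goes on freely
- tab_right (a joint): the same for the cover's -y tab; let go, both tabs spring out and their hooks enter the windows. Laid on the box with the tabs out, the cover also snaps home when pushed down on its stop block with 10 to 20 N
- tab_left_pad (a point): outer face of the +y tab, 18 mm above the cover's origin, where to press; the tab is 22 mm wide (x), 4 mm thick and rises to 29 mm above the cover's origin; the two outer faces are 63 mm apart, 53 mm when pressed
- tab_right_pad (a point): the same point on the outer face of the -y tab; between the tabs a stop block 40 mm wide rises 18 mm above the cover's origin
- lid_square: leather-hard clay lid, square, 54 x 54 mm, 60 g. From below: flange 6 mm deep, 40 x 40 mm (lowest 3 mm tapered 1.5 mm a side), 2 mm clearance a side in its pot; plate 8 mm thick, outline as its pot; centred bar knob 14 mm wide (lid x), 34 mm long (lid y), 20 mm tall. Origin: centre of the flange's underside, z up. May be absent
- lid_oblong: leather-hard clay lid, oblong, 64 mm (x) x 46 mm (y), 60 g. From below: flange 6 mm deep, 50 x 32 mm (lowest 3 mm tapered 1.5 mm a side), 2 mm clearance a side in its pot; plate 8 mm thick, outline as its pot; centred bar knob 14 mm wide (lid x), 34 mm long (lid y), 20 mm tall. Origin: centre of the flange's underside, z up. May be absent
- lid_round: leather-hard clay lid, round, 56 mm across, 60 g. From below: flange 6 mm deep, 41 mm across (lowest 3 mm tapered 1.5 mm a side), 2 mm clearance a side in its pot; plate 8 mm thick, outline as its pot; centred bar knob 14 mm wide (lid x), 34 mm long (lid y), 20 mm tall. Origin: centre of the flange's underside, z up. May be absent
- lid_hex: leather-hard clay lid, six-sided, 54 mm across flats, corners at +-x, 60 g. From below: flange 6 mm deep, 40 mm across flats (lowest 3 mm tapered 1.5 mm a side), 2 mm clearance a side in its pot; plate 8 mm thick, outline as its pot; centred bar knob 14 mm wide (lid x), 34 mm long (lid y), 20 mm tall. Origin: centre of the flange's underside, z up. May be absent
- pot_square: open slab-built clay pot, square, 54 x 54 mm, 42 mm high, walls 5 mm, floor 8 mm, about 300 g, loose on the worktop. Origin: centre of its underside, z up; rim at z = 42 mm. With its lid home the plate lies on the rim, the lid's origin 36 mm above the pot's
- pot_oblong: open slab-built clay pot, oblong, 64 mm (x) x 46 mm (y), 36 mm high, walls 5 mm, floor 8 mm, about 300 g, loose on the worktop. Origin: centre of its underside, z up; rim at z = 36 mm. With its lid home the plate lies on the rim, the lid's origin 30 mm above the pot's
- pot_round: open slab-built clay pot, round, 56 mm across, 46 mm high, walls 5 mm, floor 8 mm, about 300 g, loose on the worktop. Origin: centre of its underside, z up; rim at z = 46 mm. With its lid home the plate lies on the rim, the lid's origin 40 mm above the pot's
- pot_hex: open slab-built clay pot, six-sided, 54 mm across flats, corners at +-x, 39 mm high, walls 5 mm, floor 8 mm, about 300 g, loose on the worktop. Origin: centre of its underside, z up; rim at z = 39 mm. With its lid home the plate lies on the rim, the lid's origin 33 mm above the pot's
- glaze_jar: small glaze jar with a white ribbed lid, 52 mm across, 69 mm high, loose, not part of the job; origin at the centre of its underside
- inlay_cup: speckled clay cup standing mouth down, 74 mm across, 68 mm high, loose, not part of the job; origin at the centre of its underside
- big_jar: larger glaze jar with a white ribbed lid, 60 mm across, 84 mm high, loose, not part of the job; origin at the centre of its underside

How it is judged:
By the outcome, as a careful person would: the job done as asked, in the order asked, and still so for the second after the job is handed in, with the robot touching nothing.
Of lid_square, lid_oblong, lid_round, lid_hex only 3 to 4 are there at a start; the rules pass over those that are not, and their reading is None.
At some moment in a run one of pot_square, pot_oblong, pot_round, pot_hex, cover may be knocked a few centimetres aside while the robot is not near it.
It also fails if it takes over 208 s, if anything falls off the work surface, if the arm or the gripper's body presses on something with over 40 N, if the wrist force passes 120 N, or if a joint passes its speed limit or range.

## Working session

There is one attempt and no reset: what is moved stays moved. The work goes in short steps, Python scripts to look and compute and a shell command to move; the robot and the scene stay as the last step left them, time stands still between calls to the robot, and variables do not carry over. Pictures are saved under pics/ and viewed, at most 14 in all, crops included, and the job is handed in when it is done.

```bash
mkdir -p pics; ls; python3 - <<'E'
from bench import *
import cv2,numpy as np
for n in ("top","side"):
    s=snapshot(n); cv2.imwrite(f"pics/{n}0.png",cv2.resize(s["color"],(800,500),interpolation=cv2.INTER_CUBIC)); cv2.imwrite(f"{n}_raw0.png",s["color"])
    print(n,s["fx"],s["fy"],s["cx"],s["cy"]);print(np.round(s["extrinsics"],4).tolist())
o=get_obs();print(o["time"],o["tool_pos"],o["ee_rot"],o["wrist_force"],o["width"])
E
```

```text
pics
top 415.87281618395554 415.87281618395554 322.1180047793856 195.25989096990352
[[-0.0055, -0.9997, 0.023, -0.0171], [-0.9977, 0.0039, -0.067, 0.5319], [0.0669, -0.0233, -0.9975, 1.0749], [0.0, 0.0, 0.0, 1.0]]
side 461.7017195828372 461.7017195828372 315.1633222066275 196.68889318452534
[[-0.9206, -0.39, 0.0195, 0.4491], [-0.1575, 0.3251, -0.9325, 0.1555], [0.3574, -0.8615, -0.3607, 0.8926], [0.0, 0.0, 0.0, 1.0]]
0.1 [ 0.2209729  -0.50310797  0.20439482] [-3.13952567e+00 -2.04930391e-04  4.13771886e-01] [ 0.17410567  0.08191782 -0.10930422] 0.09413709034536145
```

View pics/top0.png

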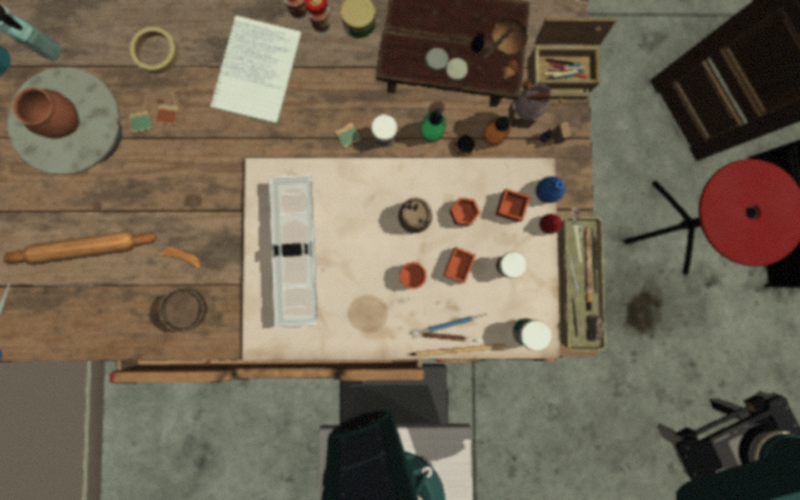

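View pics/side0.png

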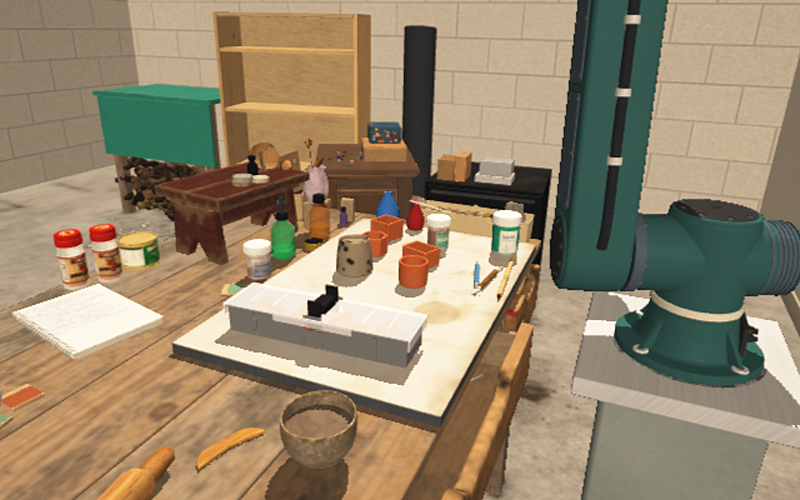

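Top view: box with cover at (294,250), inlay cup (415,215), hex pot (464,211), square pot (513,205), round pot (412,275), oblong pot (460,265), jars at (512,264) and (534,334). Enlarging.

```bash
cat > h.py <<'E'
from bench import *
import cv2,numpy as np
def snap(n,tag):
    s=snapshot(n); cv2.imwrite(f"{n}_{tag}.png",s["color"]); return s
def crop(img,x0,y0,x1,y1,k,out):
    c=cv2.resize(img[y0:y1,x0:x1],None,fx=k,fy=k,interpolation=cv2.INTER_CUBIC); cv2.imwrite("pics/"+out,c)
CAM={"top":(415.87281618395554,322.1180047793856,195.25989096990352,[[-0.0055,-0.9997,0.023,-0.0171],[-0.9977,0.0039,-0.067,0.5319],[0.0669,-0.0233,-0.9975,1.0749]]),
"side":(461.7017195828372,315.1633222066275,196.68889318452534,[[-0.9206,-0.39,0.0195,0.4491],[-0.1575,0.3251,-0.9325,0.1555],[0.3574,-0.8615,-0.3607,0.8926]])}
def w(u,v,z,n="top"):
    f,cx,cy,E=CAM[n];E=np.array(E);R,t=E[:,:3],E[:,3]
    d=R.T@np.array([(u-cx)/f,(v-cy)/f,1]);c=-R.T@t
    return c+d*(z-c[2])/d[2]
def px(p,n="top"):
    f,cx,cy,E=CAM[n];E=np.array(E);q=E[:,:3]@np.array(p)+E[:,3]
    return f*q[0]/q[2]+cx,f*q[1]/q[2]+cy
def pose():
    o=get_obs();print(round(o["time"],2),np.round(o["tool_pos"],4),np.round(o["ee_rot"],4),np.round(o["wrist_force"],1),round(o["width"],4))
    return o
def go(x,y,z,yaw,o=None):
    "tool-axis shift to target (tool down)"
    from scipy.spatial.transform import Rotation as Ro
    o=get_obs();R=Ro.from_euler("xyz",o["ee_rot"])
    d=R.inv().apply(np.array([x,y,z])-o["tool_pos"])
    t=(o["ee_rot"][2]-yaw+np.pi/2)%np.pi-np.pi/2
    print("shift now",np.round(d,4),"turn(tool z)",round(t,4),"dist",round(np.linalg.norm(d),3),"t",round(o["time"],2))
E
python3 - <<'E'
from h import *
s=cv2.imread("top_raw0.png")
crop(s,200,125,300,275,4,"a.png")
crop(s,305,140,445,255,5.5,"b.png")
E
```

```text
(no output)
```

View pics/a.png

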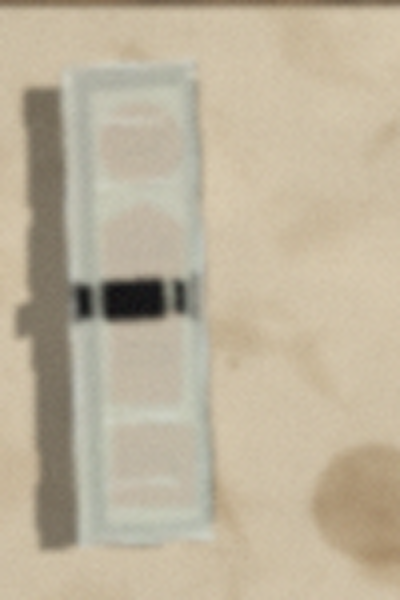

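View pics/b.png

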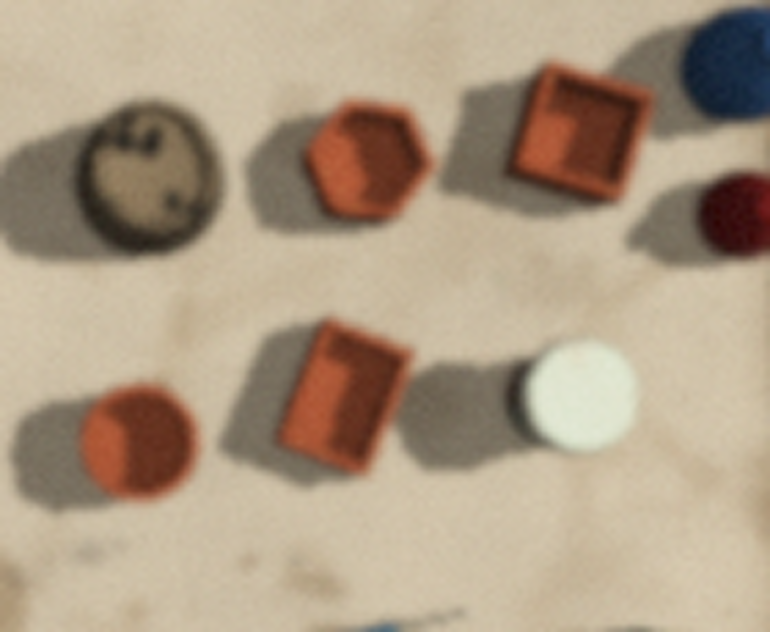

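Crop a: cover corners (68,65),(195,62),(210,540),(80,545), tab tops at (84,300),(180,297). Four lids appear present: round/oblong-ish on top, hex or round next, etc. (to identify once the cover is off). Crop b: hex, square, round, oblong pots clearly outlined.

```bash
python3 - <<'E'
from h import *
c=[(68,65),(195,62),(210,540),(80,545)]
P=[w(200+a/4,125+b/4,.047) for a,b in c];P=np.array(P);print(np.round(P,4),P.mean(0))
print([np.linalg.norm(P[i]-P[i-1]).round(4) for i in range(4)])
e=(P[0]+P[1]-P[2]-P[3])/2;print("yaw",np.arctan2(e[1],e[0]))
for a,b in [(84,300),(180,297)]: print(np.round(w(200+a/4,125+b/4,.074),4))
print(np.round(w(200+133/4,125+300/4,.064),4))
# which pixel would be tool from side etc
k=5.5
pots={"hex":(.039,[(306,158),(347,103),(410,107),(433,165),(391,217),(330,217)]),
"square":(.042,[(551,62),(653,96),(614,200),(509,172)]),
"oblong":(.036,[(331,318),(412,352),(361,474),(279,441)]),
"round":(.046,[(139,385),(139,499),(81,442),(198,442)])}
for n,(z,pp) in pots.items():
    Q=np.array([w(305+a/k,140+b/k,z) for a,b in pp]);m=Q.mean(0)
    ang=np.degrees(np.arctan2(Q[:,1]-m[1],Q[:,0]-m[0]));print(n,m.round(4),"r",np.linalg.norm(Q[:,:2]-m[:2],axis=1).round(4),"ang",ang.round(1))
    if len(Q)==4: print("  sides",[np.linalg.norm(Q[i]-Q[i-1]).round(4) for i in range(4)],[np.degrees(np.arctan2(*(Q[i]-Q[i-1])[[1,0]])).round(1) for i in range(4)])
pose()
E
```

```text
[[0.6698 0.2501 0.047 ]
 [0.6717 0.169  0.047 ]
 [0.3669 0.1576 0.047 ]
 [0.3644 0.2391 0.047 ]] [0.51818635 0.20393953 0.047     ]
[np.float64(0.3056), np.float64(0.0812), np.float64(0.305), np.float64(0.0815)]
yaw 0.036593424890170034
[0.5173 0.2323 0.074 ]
[0.5189 0.1731 0.074 ]
[0.5177 0.204  0.064 ]
hex [ 0.5974 -0.1495  0.039 ] r [0.0301 0.0295 0.0323 0.0301 0.0283 0.0326] ang [  87.    20.4  -37.3  -93.7 -159.7  144.3]
square [ 0.6104 -0.2497  0.042 ] r [0.0364 0.0383 0.0353 0.0396] ang [  22.6  -63.2 -155.5  118.2]
  sides [np.float64(0.0563), np.float64(0.0508), np.float64(0.0531), np.float64(0.0512)] [np.float64(-21.8), np.float64(-108.7), np.float64(158.4), np.float64(74.8)]
oblong [ 0.4867 -0.1372  0.036 ] r [0.0374 0.0377 0.0371 0.0379] ang [  10.   -56.8 -169.6  123.4]
  sides [np.float64(0.0629), np.float64(0.0413), np.float64(0.0623), np.float64(0.0414)] [np.float64(-23.6), np.float64(-113.1), np.float64(156.5), np.float64(67.8)]
round [ 0.4657 -0.0395  0.046 ] r [0.0264 0.0264 0.027  0.0273] ang [-1.000e-01  1.793e+02  8.970e+01 -9.040e+01]
  sides [np.float64(0.0381), np.float64(0.0528), np.float64(0.0376), np.float64(0.0543)] [np.float64(45.7), np.float64(179.6), np.float64(45.3), np.float64(-90.3)]
0.1 [ 0.221  -0.5031  0.2044] [-3.1395e+00 -2.0000e-04  4.1380e-01] [ 0.2  0.1 -0.1] 0.0941
```

```bash
python3 -m creep '[0.094,0,0,0,0.0943,0.094,0,0,0,0.0943,0.094,0,0,0,0.0943,0.094,0,0,0,0.0943]'; python3 -m creep '[0.094,0.0162,-0.0348,0.002,0,0.094,0.0162,-0.0348,0.002,0,0.094,0.0162,-0.0348,0.002,0,0.094,0.0162,-0.0348,0.002,0,0.094,0.0162,-0.0348,0.002,0,0.094,0.0162,-0.0348,0.002,0,0.094,0.0162,-0.0348,0.002,0,0.094,0.0162,-0.0348,0.002,0,0.094,0.0162,-0.0348,0.002,0,0.094,0.0162,-0.0348,0.002,0,0.094,0.0162,-0.0348,0.002,0,0.094,0.0162,-0.0348,0.002,0,0.094,0.0162,-0.0348,0.002,0,0.094,0.0162,-0.0348,0.002,0,0.094,0.0162,-0.0348,0.002,0,0.094,0.0162,-0.0348,0.002,0,0.094,0.0162,-0.0348,0.002,0,0.094,0.0162,-0.0348,0.002,0,0.094,0.0162,-0.0348,0.002,0,0.094,0.0162,-0.0348,0.002,0]'; python3 -c "
from h import *
pose();go(.518,.204,.12,.037);go(.518,.204,.053,.037)"
```

```text
time: 0.43
tool_pos: [0.221, -0.5033, 0.2048]
ee_rot: [-3.14, 0.0, 0.032]
wrist_force: [0.7, 1.1, 0.7]
width: 0.094
finger_force: 0.0
time: 2.1
tool_pos: [0.5195, 0.2057, 0.1647]
ee_rot: [3.141, 0.001, 0.037]
wrist_force: [-0.8, -0.9, 0.5]
width: 0.0937
finger_force: 0.0
2.1 [0.5195 0.2057 0.1647] [3.1411e+00 9.0000e-04 3.7100e-02] [-0.8 -0.9  0.5] 0.0937
shift now [-0.0015  0.0016  0.0447] turn(tool z) 0.0001 dist 0.045 t 2.1
shift now [-0.0014  0.0016  0.1117] turn(tool z) 0.0001 dist 0.112 t 2.1
```

```bash
python3 -m creep '[0.094,-0.0014,0.0016,0.03,0,0.094,0,0,0.03,0,0.094,0,0,0.025,0,0.094,0,0,0.015,0,0.094,0,0,0.0107,0,0.094,0,0,0,0]'; python3 -c "
from h import *
go(.518,.204,.053,.037)
s=snap('side','1');crop(s['color'],170,140,350,300,4.4,'c.png')"
```

```text
time: 2.6
tool_pos: [0.5159, 0.2015, 0.0513]
ee_rot: [3.14, 0.006, 0.037]
wrist_force: [-0.8, -0.0, -0.6]
width: 0.0942
finger_force: 0.0
shift now [ 0.0022 -0.0024 -0.0017] turn(tool z) -0.0004 dist 0.004 t 2.6
```

View pics/c.png

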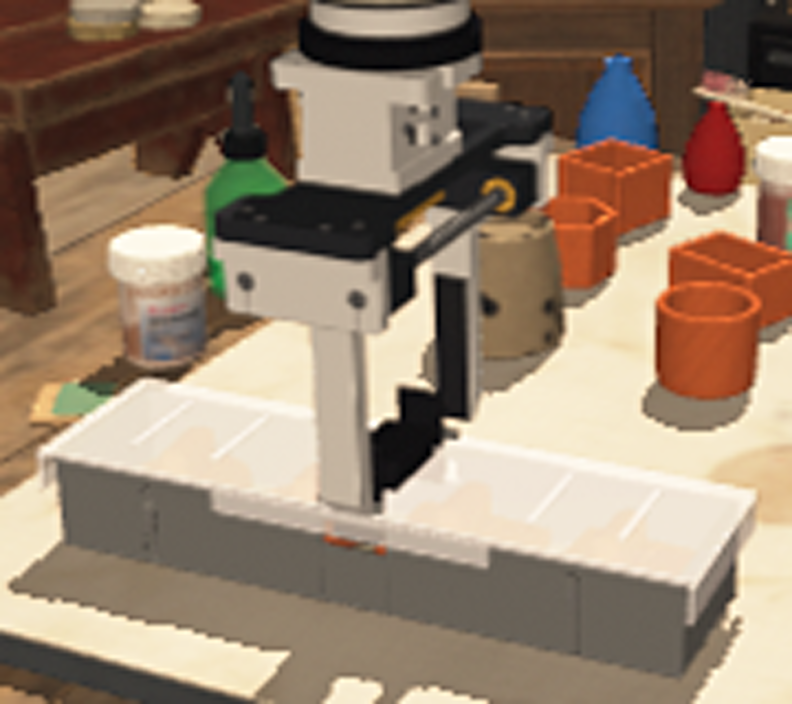

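The fingers straddle the black tabs, just over the plate; pitch 0.006 shows a transient. Settle and recheck.

```bash
python3 -m creep '[0.094,0,0,0,0,0.094,0,0,0,0,0.094,0,0,0,0]'; python3 -c "
from h import *
pose();go(.518,.204,.053,.037)"
```

```text
time: 2.9
tool_pos: [0.5193, 0.2024, 0.0566]
ee_rot: [-3.141, -0.003, 0.036]
wrist_force: [0.0, 0.4, -0.4]
width: 0.094
finger_force: 0.0
2.9 [0.5193 0.2024 0.0566] [-3.1409 -0.0033  0.0365] [ 0.   0.4 -0.4] 0.094
shift now [-0.0013 -0.0017  0.0036] turn(tool z) -0.0005 dist 0.004 t 2.9
```

```bash
python3 -m creep '[0.094,0,0,0,0,0.094,0,0,0,0,0.094,0,0,0,0,0.094,0,0,0,0,0.094,0,0,0,0,0.094,0,0,0,0]'; python3 -c "
from h import *
pose();go(.518,.204,.053,.037)"
```

```text
time: 3.4
tool_pos: [0.5181, 0.2021, 0.0547]
ee_rot: [3.141, 0.0, 0.037]
wrist_force: [0.3, -0.3, -0.0]
width: 0.0944
finger_force: 0.0
3.4 [0.5181 0.2021 0.0547] [3.1415e+00 1.0000e-04 3.6500e-02] [ 0.3 -0.3 -0. ] 0.0944
shift now [-0.     -0.0019  0.0017] turn(tool z) -0.0005 dist 0.003 t 3.4
```

```bash
python3 -m creep '[0.094,0,-0.0018,0.001,0,0.094,0,0,0,0,0.07,0,0,0,0,0.06,0,0,0,0,0.05,0,0,0,0,0.05,0,0,0,0,0.05,0,0,0,0,0.05,0,0,0,0,0.05,0,0,0,0,0.05,0,0,0,0,0.05,0,0,0,0,0.05,0,0,0,0]'; python3 -c "
from h import *
pose()"
```

```text
time: 4.4
tool_pos: [0.5181, 0.2042, 0.054]
ee_rot: [-3.141, -0.0, 0.037]
wrist_force: [-1.3, 2.2, 1.8]
width: 0.0523
finger_force: 30.0
4.4 [0.5181 0.2042 0.054 ] [-3.1412e+00 -3.0000e-04  3.6700e-02] [-1.3  2.2  1.8] 0.0523
```

```bash
python3 -m creep '[0.05,0,0,-0.005,0,0.05,0,0,-0.01,0,0.05,0,0,-0.015,0,0.05,0,0,-0.02,0,0.05,0,0,-0.02,0,0.05,0,0,-0.02,0,0.05,0,0,-0.01,0,0.05,0,0,0,0,0.05,0,0,0,0]'; python3 -c "
from h import *
pose();go(.518,.088,.10,.037)
s=snap('side','2');crop(s['color'],120,60,420,300,2.6,'d.png')"
```

```text
time: 5.15
tool_pos: [0.5183, 0.2036, 0.1542]
ee_rot: [3.141, -0.001, 0.036]
wrist_force: [0.4, -0.4, -1.1]
width: 0.0522
finger_force: 30.0
5.15 [0.5183 0.2036 0.1542] [ 3.141e+00 -1.100e-03  3.630e-02] [ 0.4 -0.4 -1.1] 0.0522
shift now [-0.0045  0.1155  0.0543] turn(tool z) -0.0007 dist 0.128 t 5.15
```

View pics/d.png

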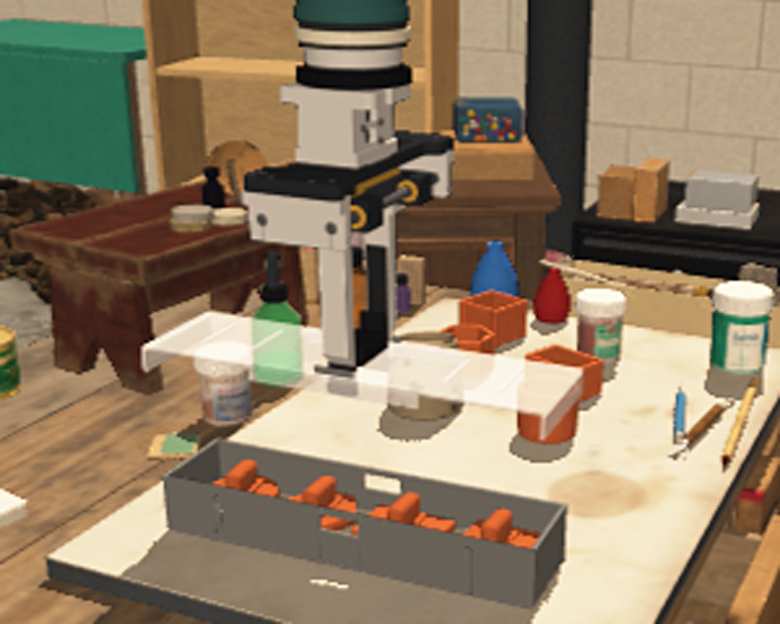

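The cover hangs level in the gripper; the open box shows four lids standing with knobs up. Setting the cover down beside the -y side.

```bash
python3 -m creep '[0.05,0,0.01,0,0,0.05,-0.001,0.02,0,0,0.05,-0.001,0.025,0,0,0.05,-0.001,0.025,0,0,0.05,-0.001,0.02,0,0,0.05,0,0.0155,0,0,0.05,0,0,0.01,0,0.05,0,0,0.02,0,0.05,0,0,0.025,0,0.05,0,0,0.025,0,0.05,0,0,0.02,0,0.05,0,0,0.01,0,0.05,0,0,0.006,0,0.05,0,0,0,0,0.05,0,0,0,0,0.05,0,0,0,0,0.05,0,0,0,0,0.05,0,0,0,0]'; python3 -c "
from h import *
pose();go(.514,.088,.025,.037)"
```

```text
time: 6.7
tool_pos: [0.5192, 0.0884, 0.0391]
ee_rot: [3.142, -0.003, 0.037]
wrist_force: [-0.4, -0.0, -1.3]
width: 0.0521
finger_force: 30.0
6.7 [0.5192 0.0884 0.0391] [ 3.1416e+00 -2.6000e-03  3.6700e-02] [-0.4 -0.  -1.3] 0.0521
shift now [-0.0053  0.0002  0.0141] turn(tool z) -0.0003 dist 0.015 t 6.7
```

```bash
python3 -m creep '[0.05,0,0,0.005,0,0.05,0,0,0.004,0,0.05,0,0,0.003,0,0.05,0,0,0.002,0,0.05,0,0,0,0,0.05,0,0,0,0,0.05,0,0,0,0,0.05,0,0,0,0]'; python3 -c "
from h import *
pose()"
```

```text
time: 7.37
tool_pos: [0.5181, 0.0883, 0.025]
ee_rot: [3.141, 0.0, 0.037]
wrist_force: [-3.4, -1.0, 6.0]
width: 0.0524
finger_force: 30.0
7.37 [0.5181 0.0883 0.025 ] [3.1414e+00 3.0000e-04 3.6700e-02] [-3.4 -1.   6. ] 0.0524
```

Contact (6 N). Open and rise, then look from the top.

```bash
python3 -m creep '[0.06,0,0,-0.001,0,0.094,0,0,0,0,0.094,0,0,0,0,0.094,0,0,0,0,0.094,0,0,0,0,0.094,0,0,0,0,0.094,0,0,-0.02,0,0.094,0,0,-0.04,0,0.094,0,0,-0.04,0,0.094,0,0,-0.03,0,0.094,0,0,0,0]'; python3 -m creep '[0.094,-0.02,0.03,-0.01,0,0.094,-0.02,0.03,-0.01,0,0.094,-0.02,0.03,0,0,0.094,-0.02,0.03,0,0,0.094,-0.02,0.03,0,0,0.094,-0.02,0.03,0,0,0.094,0,0,0,0,0.094,0,0,0,0,0.094,0,0,0,0,0.094,0,0,0,0,0.094,0,0,0,0]'; python3 -c "
from h import *
pose();
s=snap('top','3')['color'];crop(s,200,130,300,270,4,'e.png')
crop(s,200,120,450,270,3.2,'f.png')"
```

```text
time: 8.28
tool_pos: [0.5227, 0.0887, 0.1633]
ee_rot: [-3.141, -0.015, 0.037]
wrist_force: [-0.2, -0.2, 0.5]
width: 0.0944
finger_force: 0.0
time: 9.2
tool_pos: [0.4055, -0.0949, 0.1745]
ee_rot: [-3.141, 0.0, 0.039]
wrist_force: [-0.4, 0.3, -0.0]
width: 0.094
finger_force: 0.0
9.2 [ 0.4055 -0.0949  0.1745] [-3.1412e+00  3.0000e-04  3.8800e-02] [-0.4  0.3 -0. ] 0.094
```

View pics/e.png

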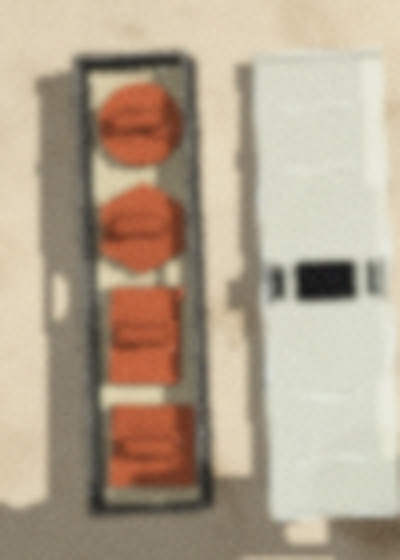

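Box holds, far to near: round (140,125), hex (142,228), oblong (145,335), square (150,445); knobs all along y. The cover stands with tabs at (275,280),(376,280). Fit silhouettes of lids and pots for precise poses.

```bash
cat > fit.py <<'E'
from h import *
from scipy.optimize import minimize
SH={"square":(np.array([(27,27),(-27,27),(-27,-27),(27,-27)])/1e3,.042,90),
"oblong":(np.array([(32,23),(-32,23),(-32,-23),(32,-23)])/1e3,.036,180),
"hex":(np.array([(np.cos(k*np.pi/3),np.sin(k*np.pi/3)) for k in range(6)])*.027/np.cos(np.pi/6),.039,60),
"round":(np.array([(np.cos(k*np.pi/12),np.sin(k*np.pi/12)) for k in range(24)])*.028,.046,0)}
K=8
def fit(img,name,x0,y0,yaw0,zb,zt):
    P=SH[name][0];u,v=px((x0,y0,zt));a,b=int(u)-28,int(v)-28
    im=cv2.resize(img[b:b+56,a:a+56],None,fx=K,fy=K,interpolation=cv2.INTER_CUBIC).astype(float)
    m=((im[...,2]-im[...,0])/np.maximum(im[...,2],20)>.47).astype(np.uint8)
    m=cv2.morphologyEx(cv2.morphologyEx(m,cv2.MORPH_CLOSE,np.ones((25,25))),cv2.MORPH_OPEN,np.ones((25,25)))
    n,l,st,ce=cv2.connectedComponentsWithStats(m)
    if n<2: return None
    i=1+min(range(n-1),key=lambda i:np.hypot(*(ce[i+1]-(u-a)*K))-st[i+1,4]*.01)
    m=(l==i).astype(np.uint8)
    def r(p):
        c,s=np.cos(p[2]),np.sin(p[2]);q=P@np.array([[c,s],[-s,c]])+p[:2]
        h=np.array([px((*t,z)) for z in (zb,zt) for t in q]);h=(h-[a,b]+.5)*K-.5
        h=cv2.convexHull(np.round(h*16).astype(np.int32));o=np.zeros_like(m);cv2.fillConvexPoly(o,h,1,shift=4);return o
    def cost(p):
        o=r(p);return 1-(o&m).sum()/(o|m).sum()
    best=min((minimize(cost,(x0,y0,yaw0+d),method="Nelder-Mead",options=dict(initial_simplex=np.array([(x0,y0,yaw0+d),(x0+.006,y0,yaw0+d),(x0,y0+.006,yaw0+d),(x0,y0,yaw0+d+.12)]),xatol=1e-4,fatol=1e-4)) for d in (-.1,.1)),key=lambda r:r.fun)
    return best.x.round(4),round(1-best.fun,3)
POTS={"hex":(.5974,-.1495,.39),"square":(.6104,-.2497,-.3),"oblong":(.4867,-.1372,-.4),"round":(.4657,-.0395,0)}
def pots(img,names=POTS):
    for n in names: print("pot",n,fit(img,n,*POTS[n],0,SH[n][1]))
E
python3 - <<'E'
from fit import *
i0=cv2.imread("top_raw0.png");i3=cv2.imread("top_3.png")
pots(i0);print("now");pots(i3)
for n,a,b in [("round",140,125),("hex",142,228),("oblong",145,335),("square",150,445)]:
    q=w(200+a/4,130+b/4,.03);print(n,q[:2].round(4),fit(i3,n,q[0],q[1],.037+(np.pi/6 if 0 else 0),.016,.024))
E
```

```text
pot hex (array([ 0.6003, -0.1487,  0.34  ]), np.float64(0.873))
pot square (array([ 0.6147, -0.2514, -0.3709]), np.float64(0.851))
pot oblong (array([ 0.4879, -0.1377, -0.3831]), np.float64(0.894))
pot round (array([ 0.4664, -0.0374,  0.0194]), np.float64(0.902))
now
pot hex (array([ 0.6003, -0.1487,  0.34  ]), np.float64(0.863))
pot square (array([ 0.6147, -0.2514, -0.3719]), np.float64(0.844))
pot oblong (array([ 0.4877, -0.138 , -0.3761]), np.float64(0.829))
pot round (array([ 0.467 , -0.0376,  0.1965]), np.float64(0.892))
round [0.6205 0.2068] (array([0.6237, 0.2092, 0.1656]), np.float64(0.914))
hex [0.5533 0.205 ] (array([0.5557, 0.2077, 0.0231]), np.float64(0.916))
oblong [0.4841 0.2025] (array([ 0.4852,  0.205 , -0.0049]), np.float64(0.921))
square [0.4135 0.1987] (array([0.4148, 0.2004, 0.0097]), np.float64(0.911))
```

View pics/f.png

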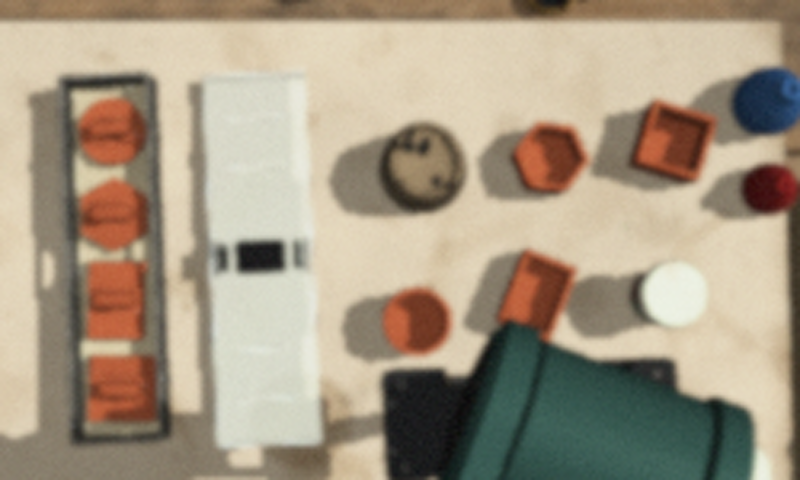

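Picture f: all four pots where they were, the arm only covers part of the oblong pot's lower corner. The fit's IoU (~0.9) is a bit low; check mask vs. model.

```bash
python3 - <<'E'
import re
s=open('fit.py').read()
s=s.replace("    return best.x.round(4)","    o=r(best.x);vis=im.clip(0,255).astype(np.uint8).copy()\n    for mm,c in((m,(0,255,0)),(o,(255,0,0))): cv2.drawContours(vis,cv2.findContours(mm,0,2)[0],-1,c,2)\n    VIS.append(vis);print('area mask/model',round(m.sum()/o.sum(),3))\n    return best.x.round(4)")
s=s.replace("K=8","K=8;VIS=[]");open('fit.py','w').write(s)
E
python3 - <<'E'
from fit import *
i0=cv2.imread("top_raw0.png");i3=cv2.imread("top_3.png")
pots(i0,["hex","square"])
for n,a,b in [("hex",142,228),("square",150,445)]:
    q=w(200+a/4,130+b/4,.03);print(n,fit(i3,n,q[0],q[1],.037,.016,.024))
V=[cv2.resize(v,(295,295)) for v in VIS];cv2.imwrite("pics/g.png",np.vstack([np.hstack(V[:2]),np.hstack(V[2:])]))
E
```

```text
area mask/model 0.873
pot hex (array([ 0.6003, -0.1487,  0.34  ]), np.float64(0.873))
area mask/model 0.851
pot square (array([ 0.6147, -0.2514, -0.3709]), np.float64(0.851))
area mask/model 0.919
hex (array([0.5557, 0.2077, 0.0231]), np.float64(0.916))
area mask/model 0.911
square (array([0.4148, 0.2004, 0.0097]), np.float64(0.911))
```

View pics/g.png

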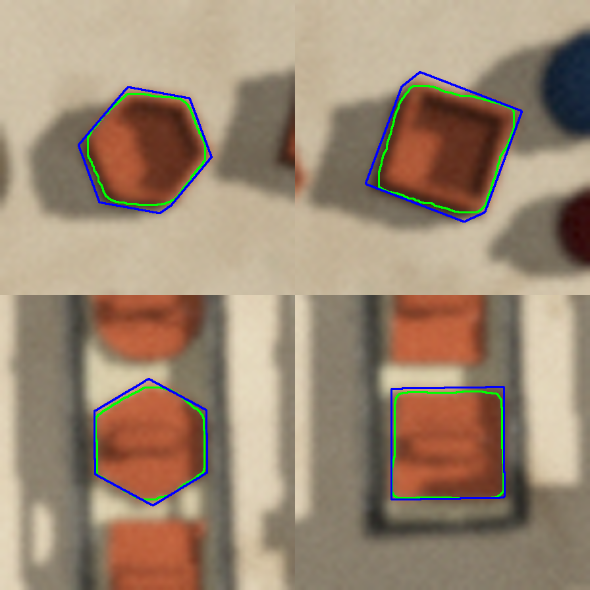

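The mask is too tight, leaving slack. Lower the threshold and let the scale float.

```bash
python3 - <<'E'
s=open('fit.py').read()
s=s.replace(">.47",">TH").replace("K=8;","K=8;TH=.40;").replace("q=P@np.array([[c,s],[-s,c]])","q=p[3]*P@np.array([[c,s],[-s,c]])")
s=s.replace("(x0,y0,yaw0+d),method","(x0,y0,yaw0+d,1),method").replace("[(x0,y0,yaw0+d),(x0+.006,y0,yaw0+d),(x0,y0+.006,yaw0+d),(x0,y0,yaw0+d+.12)]","[(x0,y0,yaw0+d,1),(x0+.006,y0,yaw0+d,1),(x0,y0+.006,yaw0+d,1),(x0,y0,yaw0+d+.12,1),(x0,y0,yaw0+d,.94)]")
s=s.replace("print('area mask/model',round(m.sum()/o.sum(),3))","pass")
open('fit.py','w').write(s)
E
cat > t.py <<'E'
import fit
from fit import *
i0=cv2.imread("top_raw0.png");i3=cv2.imread("top_3.png")
for th in (.36,.42):
  fit.TH=th;f=fit.fit;pots(i0)
  for n,a,b in [("round",140,125),("hex",142,228),("oblong",145,335),("square",150,445)]:
    q=w(200+a/4,130+b/4,.03);print(n,f(i3,n,q[0],q[1],.037,.016,.024))
E
python3 t.py; sed -n 1,40p t.py | head -3; rm t.py
```

```text
import fit
from fit import *
i0=cv2.imread("top_raw0.png");i3=cv2.imread("top_3.png")Traceback (most recent call last):
  File "t.py", line 5, in <module>
    fit.TH=th;f=fit.fit;pots(i0)
                ^^^^^^^
AttributeError: 'function' object has no attribute 'fit'
```

```bash
python3 - <<'E'
import fit as F
from h import *
i0=cv2.imread("top_raw0.png");i3=cv2.imread("top_3.png")
for th in (.36,.42):
  F.TH=th;F.pots(i0)
  for n,a,b in [("round",140,125),("hex",142,228),("oblong",145,335),("square",150,445)]:
    q=w(200+a/4,130+b/4,.03);print(n,F.fit(i3,n,q[0],q[1],.037,.016,.024))
E
```

```text
pot hex (array([ 0.6007, -0.15  ,  0.4393,  0.9716]), np.float64(0.957))
pot square (array([ 0.6138, -0.252 , -0.3019,  0.9573]), np.float64(0.961))
pot oblong (array([ 0.4874, -0.1375, -0.3847,  1.0035]), np.float64(0.954))
pot round (array([ 0.4669, -0.0385,  0.1554,  1.008 ]), np.float64(0.977))
round (array([0.6233, 0.2099, 0.1727, 1.0055]), np.float64(0.964))
hex (array([0.5544, 0.2082, 0.0291, 1.023 ]), np.float64(0.583))
oblong (array([ 0.4857,  0.2054, -0.0169,  1.032 ]), np.float64(0.63))
square (array([0.4138, 0.2004, 0.0041, 1.0106]), np.float64(0.97))
pot hex (array([ 0.6006, -0.1499,  0.4169,  0.9425]), np.float64(0.96))
pot square (array([ 0.6139, -0.2519, -0.2966,  0.9298]), np.float64(0.963))
pot oblong (array([ 0.4873, -0.1373, -0.3867,  0.9726]), np.float64(0.954))
pot round (array([ 0.4666, -0.0384,  0.1374,  0.9731]), np.float64(0.976))
round (array([0.6232, 0.2099, 0.1857, 0.9759]), np.float64(0.967))
hex (array([0.5549, 0.208 , 0.0527, 0.9846]), np.float64(0.961))
oblong (array([ 0.4849,  0.2053, -0.0014,  0.9857]), np.float64(0.982))
square (array([ 0.4137,  0.2001, -0.002 ,  0.9733]), np.float64(0.973))
```

```bash
python3 -m creep '[0.036,0,0,0,-0.12,0.036,0,0,0,-0.12,0.036,0,0,0,-0.12,0.036,0,0,0,-0.12,0.036,0,0,0,-0.12,0.036,0,0,0,-0.12,0.036,0,0,0,-0.12,0.036,0,0,0,-0.12,0.036,0,0,0,-0.12,0.036,0,0,0,-0.12,0.036,0,0,0,-0.12,0.036,0,0,0,-0.12,0.036,0,0,0,-0.129,0.036,0,0,0,0,0.036,0,0,0,0,0.036,0,0,0,0]'; python3 -c "
from h import *
o=pose();print(o['joint_positions']);go(.623,.209,.12,1.608)
snap('side','4')"
```

```text
time: 10.58
tool_pos: [0.4052, -0.0955, 0.1747]
ee_rot: [-3.142, -0.0, 1.6]
wrist_force: [-0.5, -0.0, 0.5]
width: 0.0361
finger_force: 0.0
10.58 [ 0.4052 -0.0955  0.1747] [-3.1415 -0.      1.6001] [-0.5 -0.   0.5] 0.0361
[-3.67735597e-01 -2.08719669e-01  1.71151822e+00 -2.63081284e-05
  1.63887728e+00 -3.97039255e-01]
shift now [0.2979 0.2266 0.0547] turn(tool z) -0.0079 dist 0.378 t 10.58
```

```bash
python3 -m creep '[0.036,0.0271,0.0206,0.003,0,0.036,0.0271,0.0206,0.003,0,0.036,0.0271,0.0206,0.003,0,0.036,0.0271,0.0206,0.003,0,0.036,0.0271,0.0206,0.003,0,0.036,0.0271,0.0206,0.003,0,0.036,0.0271,0.0206,0.003,0,0.036,0.0271,0.0206,0.003,0,0.036,0.0271,0.0206,0.003,0,0.036,0.0271,0.0206,0.003,0,0.036,0.0271,0.0206,0.003,0,0.036,0,0,0.02,-0.008,0.036,0,0,0.02,0,0.036,0,0,0.02,0,0.036,0,0,0,0,0.036,0,0,0,0,0.036,0,0,0,0,0.036,0,0,0,0,0.036,0,0,0,0,0.036,0,0,0,0]'; python3 -c "
from h import *
pose();go(.623,.209,.028,1.608)
s=snap('side','5')"
```

```text
time: 12.3
tool_pos: [0.6231, 0.2091, 0.0835]
ee_rot: [3.139, -0.0, 1.609]
wrist_force: [-0.3, 0.3, 1.1]
width: 0.0362
finger_force: 0.0
12.3 [0.6231 0.2091 0.0835] [ 3.1388e+00 -5.0000e-04  1.6092e+00] [-0.3  0.3  1.1] 0.0362
shift now [-0.0001 -0.0002  0.0555] turn(tool z) 0.0012 dist 0.055 t 12.3
```

```bash
python3 -m creep '[0.036,0,0,0.015,0,0.036,0,0,0.015,0,0.036,0,0,0.015,0,0.036,0,0,0.0085,0,0.036,0,0,0.002,0,0.036,0,0,0,0,0.036,0,0,0,0,0.036,0,0,0,0,0.01,0,0,0,0,0.01,0,0,0,0,0.01,0,0,0,0,0.01,0,0,0,0,0.01,0,0,0,0,0.01,0,0,0,0,0.01,0,0,0,0]'; python3 -c "
from h import *
pose()
"
```

```text
time: 13.6
tool_pos: [0.6226, 0.209, 0.0267]
ee_rot: [3.141, 0.0, 1.61]
wrist_force: [-0.2, -0.3, 1.7]
width: 0.0135
finger_force: 29.9
13.6 [0.6226 0.209  0.0267] [3.1407 0.     1.6096] [-0.2 -0.3  1.7] 0.0135
```

```bash
python3 -m creep '[0.01,0,0,-0.005,0,0.01,0,0,-0.015,0,0.01,0,0,-0.025,0,0.01,0,0,-0.03,0,0.01,0,0,-0.025,0,0.01,0,0,-0.01,0,0.01,0,0,0,0,0.01,0,0,0,0,0.01,0,0,0,0]'; python3 -c "
from fit import *
pose();go(.4667,-.0385,.12,1.609)
s=snap('top','5')['color'];pots(s)
q=px((.6226,.209,.13));print(q)
s=snap('side','5')"
```

```text
time: 14.35
tool_pos: [0.621, 0.2087, 0.1336]
ee_rot: [-3.137, 0.001, 1.61]
wrist_force: [-0.8, 0.3, -0.4]
width: 0.0139
finger_force: 29.9
14.35 [0.621  0.2087 0.1336] [-3.1373e+00  9.0000e-04  1.6096e+00] [-0.8  0.3 -0.4] 0.0139
shift now [-0.241  -0.1637  0.0145] turn(tool z) 0.0006 dist 0.292 t 14.35
pot hex (array([ 0.6004, -0.1498,  0.393 ,  0.95  ]), np.float64(0.959))
pot square (array([ 0.6139, -0.2519, -0.3022,  0.9315]), np.float64(0.963))
pot oblong (array([ 0.4873, -0.1373, -0.3883,  0.9757]), np.float64(0.955))
pot round (array([ 0.4666, -0.0383,  0.1262,  0.9765]), np.float64(0.975))
(np.float64(226.20895417229812), np.float64(154.11211168361598))
```

```bash
python3 -m creep '[0.01,-0.012,-0.008,0,0,0.01,-0.024,-0.0165,0,0,0.01,-0.0242,-0.0166,0,0,0.01,-0.0242,-0.0166,0,0,0.01,-0.0242,-0.0166,0,0,0.01,-0.0242,-0.0166,0,0,0.01,-0.0242,-0.0166,0,0,0.01,-0.0242,-0.0166,0.005,0,0.01,-0.0242,-0.0166,0.005,0,0.01,-0.024,-0.0165,0.01,0,0.01,-0.012,-0.008,0.015,0,0.01,0,0,0.01,0,0.01,0,0,0.005,0,0.01,0,0,0,0,0.01,0,0,0,0,0.01,0,0,0,0,0.01,0,0,0,0,0.01,0,0,0,0]'; python3 -c "
from fit import *
pose();go(.4667,-.0385,.064,1.609)
s=snap('side','6')['color']
u,v=px((.4667,-.0385,.05),'side');print(u,v);u=int(u);v=int(v);crop(s,u-60,v-50,u+60,v+40,6,'h.png')"
```

```text
time: 15.95
tool_pos: [0.4673, -0.0382, 0.0869]
ee_rot: [3.14, 0.0, 1.611]
wrist_force: [-0.2, 0.4, 0.1]
width: 0.0134
finger_force: 29.9
15.95 [ 0.4673 -0.0382  0.0869] [3.1403e+00 3.0000e-04 1.6107e+00] [-0.2  0.4  0.1] 0.0134
shift now [-0.0003 -0.0007  0.0229] turn(tool z) 0.0017 dist 0.023 t 15.95
330.39365515401477 206.5084803698654
```

View pics/h.png

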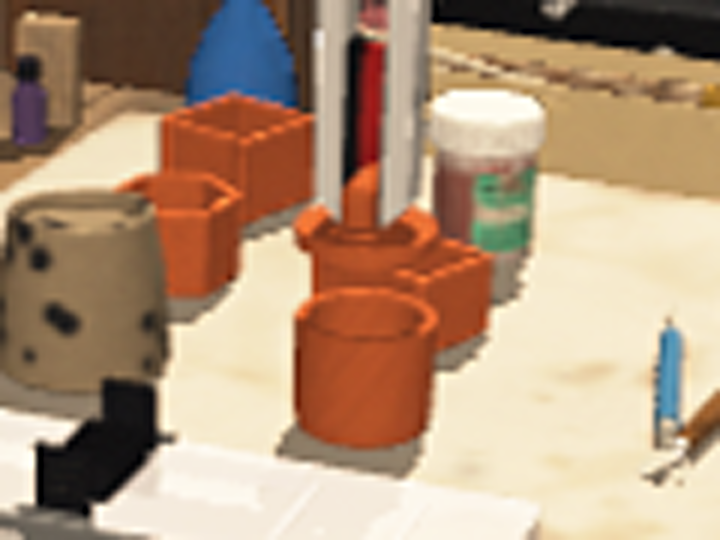

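Lid plate spans columns 297–438 against pot rim 295–438: aligned. Lower it.

```bash
python3 -m creep '[0.01,-0.0003,-0.0003,0.008,0,0.01,0,0,0.007,0,0.01,0,0,0.005,0,0.01,0,0,0.004,0,0.01,0,0,0.003,0,0.01,0,0,0.0015,0,0.01,0,0,0.001,0,0.01,0,0,0,0,0.01,0,0,0,0,0.01,0,0,0,0,0.01,0,0,0,0]'; python3 -c "
from fit import *
pose()"
```

```text
time: 16.92
tool_pos: [0.4665, -0.039, 0.0569]
ee_rot: [3.141, 0.0, 1.61]
wrist_force: [-1.2, 1.2, -1.1]
width: 0.0139
finger_force: 29.9
16.92 [ 0.4665 -0.039   0.0569] [3.1411e+00 2.0000e-04 1.6096e+00] [-1.2  1.2 -1.1] 0.0139
```

Already at home height with no resistance – inside. Push 1 mm more to confirm contact, then release and rise.

```bash
python3 -m creep '[0.01,0,0,0.001,0,0.01,0,0,0,0,0.01,0,0,0,0]'; python3 -m creep '[0.036,0,0,0,0,0.036,0,0,0,0,0.036,0,0,0,0,0.036,0,0,0,0,0.036,0,0,-0.01,0,0.036,0,0,-0.03,0,0.036,0,0,-0.03,0,0.036,0,0,-0.01,0,0.036,0,0,0,0,0.036,0,0,0,0,0.036,0,0,0,0,0.036,0,0,0,0,0.036,0,0,0,0]'; python3 -c "
from fit import *
pose();go(.554,.2067,.13,1.609)
s=snap('side','7')['color'];crop(s,270,150,390,240,6,'i.png')"
```

```text
time: 17.17
tool_pos: [0.4666, -0.039, 0.0566]
ee_rot: [3.141, 0.0, 1.61]
wrist_force: [-1.3, -1.0, 4.9]
width: 0.0138
finger_force: 29.9
time: 18.25
tool_pos: [0.4652, -0.0387, 0.1339]
ee_rot: [-3.138, -0.001, 1.61]
wrist_force: [0.3, -0.2, 0.4]
width: 0.0361
finger_force: 0.0
18.25 [ 0.4652 -0.0387  0.1339] [-3.1382e+00 -8.0000e-04  1.6096e+00] [ 0.3 -0.2  0.4] 0.0361
shift now [0.2418 0.0983 0.0038] turn(tool z) 0.0006 dist 0.261 t 18.25
```

View pics/i.png

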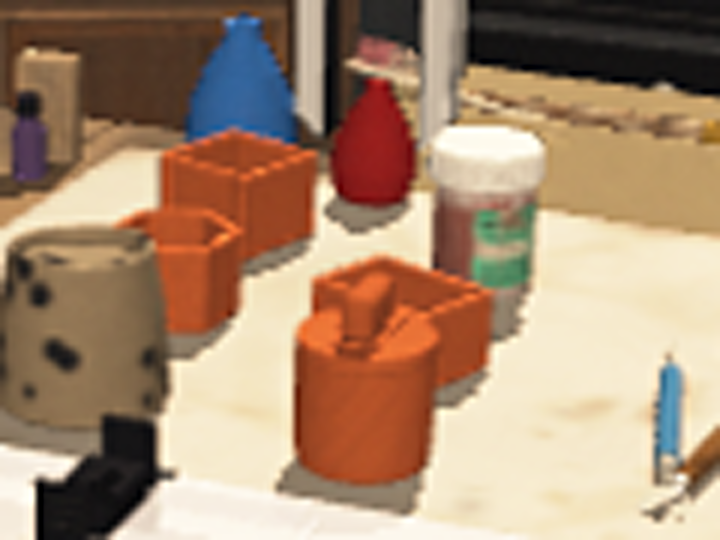

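Round lid sits flat on its pot. Square pot rim corners here: (237,132),(318,155),(243,180),(162,150); oblong (380,258),(492,290),(313,287). On to the hex lid.

```bash
python3 -m creep '[0.036,0.013,0.005,0,0,0.036,0.027,0.011,0,0,0.036,0.027,0.011,0,0,0.036,0.027,0.011,0,0,0.036,0.027,0.011,0,0,0.036,0.027,0.011,0,0,0.036,0.027,0.011,0,0,0.036,0.027,0.011,0,0,0.036,0.027,0.0103,0,0,0.036,0.0125,0,0.015,0,0.036,0,0,0.02,0,0.036,0,0,0.015,0,0.036,0,0,0,0,0.036,0,0,0,0,0.036,0,0,0,0,0.036,0,0,0,0,0.036,0,0,0,0,0.036,0,0,0,0,0.036,0,0,0,0]'; python3 -c "
from fit import *
pose();go(.554,.2067,.028,1.609)
f=lambda a,b,z:w(270+(a+.5)/6-.5,150+(b+.5)/6-.5,z,'side')
Q=np.array([f(*c,.042) for c in [(237,132),(318,155),(243,180),(162,150)]]);print(Q.round(4),Q.mean(0))
Q=np.array([f(*c,.036) for c in [(492,290),(313,287)]]);print(Q.round(4),Q.mean(0),f(380,258,.036))
"
```

```text
time: 19.88
tool_pos: [0.5496, 0.2059, 0.0866]
ee_rot: [3.14, -0.0, 1.609]
wrist_force: [-0.0, 0.2, 0.1]
width: 0.0359
finger_force: 0.0
19.88 [0.5496 0.2059 0.0866] [ 3.1401e+00 -2.0000e-04  1.6093e+00] [-0.   0.2  0.1] 0.0359
shift now [0.0006 0.0044 0.0586] turn(tool z) 0.0003 dist 0.059 t 19.88
[[ 0.6261 -0.279   0.042 ]
 [ 0.5777 -0.2639  0.042 ]
 [ 0.5951 -0.215   0.042 ]
 [ 0.647  -0.2379  0.042 ]] [ 0.61145653 -0.2489448   0.042     ]
[[ 0.4509 -0.1471  0.036 ]
 [ 0.5203 -0.1174  0.036 ]] [ 0.48558772 -0.1322605   0.036     ] [ 0.50719928 -0.16223713  0.036     ]
```

```bash
python3 -m creep '[0.036,0.0006,0.0044,0.015,0,0.036,0,0,0.015,0,0.036,0,0,0.015,0,0.036,0,0,0.0085,0,0.036,0,0,0.005,0,0.036,0,0,0,0,0.036,0,0,0,0,0.036,0,0,0,0,0.036,0,0,0,0,0.01,0,0,0,0,0.01,0,0,0,0,0.01,0,0,0,0,0.01,0,0,0,0,0.01,0,0,0,0,0.01,0,0,0,0,0.01,0,0,0,0]'; python3 -c "
from h import *
pose()
"
```

```text
time: 21.22
tool_pos: [0.5538, 0.2068, 0.0275]
ee_rot: [3.141, -0.0, 1.61]
wrist_force: [0.5, 0.3, 1.3]
width: 0.0137
finger_force: 30.0
21.22 [0.5538 0.2068 0.0275] [ 3.1409 -0.      1.6096] [0.5 0.3 1.3] 0.0137
```

```bash
python3 -m creep '[0.01,0,0,-0.005,0,0.01,0,0,-0.015,0,0.01,0,0,-0.025,0,0.01,0,0,-0.03,0,0.01,0,0,-0.025,0,0.01,0,0,-0.01,0,0.01,0,0,0,-0.093,0.01,0,0,0,-0.093,0.01,0,0,0,-0.093,0.01,0,0,0,-0.093]'; python3 -m creep '[0.01,-0.0142,-0.0042,0,0,0.01,-0.0286,-0.0084,0,0,0.01,-0.0286,-0.0084,0,0,0.01,-0.0286,-0.0084,0,0,0.01,-0.0286,-0.0084,0,0,0.01,-0.0286,-0.0084,0,0,0.01,-0.0286,-0.0084,0,0,0.01,-0.0286,-0.0084,0,0,0.01,-0.0286,-0.0084,0,0,0.01,-0.0286,-0.0084,0,0,0.01,-0.0286,-0.0084,0,0,0.01,-0.0286,-0.0084,0.01,0,0.01,-0.0143,-0.0042,0.02,0,0.01,0,0,0.02,0,0.01,0,0,0,0,0.01,0,0,0,0,0.01,0,0,0,0,0.01,0,0,0,0,0.01,0,0,0,0,0.01,0,0,0,0]'; python3 -c "
from fit import *
pose();go(.5984,-.1485,.058,1.981)
s=snap('top','8')['color'];pots(s,['square','oblong','round'])
s=snap('side','8')['color']"
```

```text
time: 22.05
tool_pos: [0.5529, 0.2066, 0.1362]
ee_rot: [-3.14, -0.0, 1.986]
wrist_force: [-0.3, -0.4, -0.6]
width: 0.0138
finger_force: 30.0
time: 23.72
tool_pos: [0.5989, -0.1477, 0.0888]
ee_rot: [3.14, 0.002, 1.983]
wrist_force: [0.4, -0.5, -0.1]
width: 0.0137
finger_force: 30.0
23.72 [ 0.5989 -0.1477  0.0888] [3.1398e+00 1.7000e-03 1.9825e+00] [ 0.4 -0.5 -0.1] 0.0137
shift now [-0.0005 -0.0008  0.0308] turn(tool z) 0.0015 dist 0.031 t 23.72
pot square (array([ 0.5943, -0.2547, -1.0904,  0.4407]), np.float64(0.762))
pot oblong (array([ 0.4994, -0.1431,  0.0242,  0.7343]), np.float64(0.727))
pot round (array([ 0.4662, -0.0391,  0.1298,  0.9903]), np.float64(0.944))
```

```bash
python3 -m creep '[0.01,-0.0005,-0.0006,0.01,0,0.01,0,0,0.01,0,0.01,0,0,0.007,0,0.01,0,0,0.003,0,0.01,0,0,0.003,0,0.01,0,0,0.002,0,0.01,0,0,0.0015,0,0.01,0,0,0.001,0,0.01,0,0,0,0,0.01,0,0,0,0,0.01,0,0,0,0,0.01,0,0,0,0,0.01,0,0,0,0]'; python3 -c "
from fit import *
pose()"
```

```text
time: 24.9
tool_pos: [0.5991, -0.1497, 0.0523]
ee_rot: [3.139, 0.004, 1.981]
wrist_force: [-0.7, -0.3, 8.5]
width: 0.0142
finger_force: 29.9
24.9 [ 0.5991 -0.1497  0.0523] [3.139  0.0036 1.9814] [-0.7 -0.3  8.5] 0.0142
```

```bash
python3 -m creep '[0.01,0,0,0.001,0,0.01,0,0,0,0,0.01,0,0,0,0,0.01,0,0,0,0]'; python3 -c "
from fit import *
pose()
s=snap('side','9')['color'];u,v=px((.6,-.15,.05),'side');u=int(u);v=int(v);crop(s,u-40,v-35,u+40,v+25,9,'j.png')"
```

```text
time: 25.23
tool_pos: [0.5992, -0.1498, 0.0521]
ee_rot: [3.139, 0.004, 1.981]
wrist_force: [-0.8, -0.5, 11.7]
width: 0.014
finger_force: 30.0
25.23 [ 0.5992 -0.1498  0.0521] [3.1387 0.004  1.9813] [-0.8 -0.5 11.7] 0.014
```

View pics/j.png

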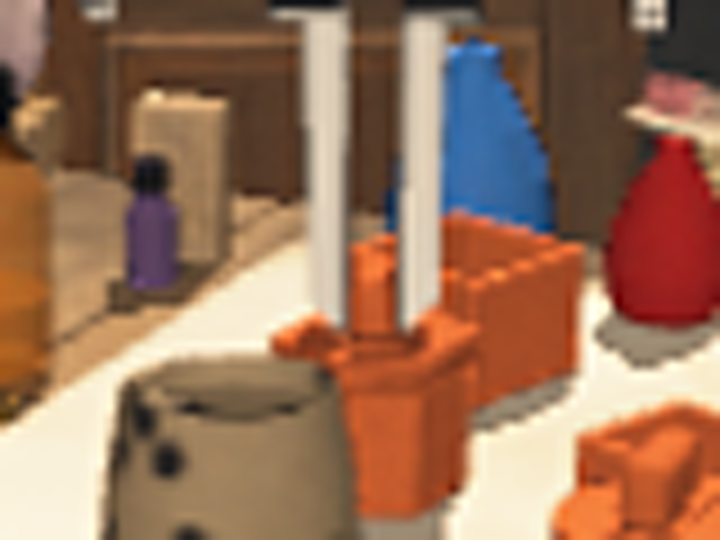

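The hex lid seems ~1.6 mm high (12 N) and overhangs the pot slightly at image right (−x world), i.e. the pot is a bit further in +x. Shift gently +x and see whether it drops.

```bash
python3 -m creep '[0.01,0,0,-0.001,0,0.01,-0.0004,0.0008,0,0,0.01,-0.0004,0.0008,0,0,0.01,0,0,0,0,0.01,0,0,0,0,0.01,0,0,0,0]'; python3 -c "
from fit import *
o=pose();print(o['wrist_torque'])"
```

```text
time: 25.78
tool_pos: [0.5994, -0.1498, 0.0521]
ee_rot: [-3.141, 0.002, 1.981]
wrist_force: [-3.3, -0.2, 9.5]
width: 0.0138
finger_force: 30.0
25.78 [ 0.5994 -0.1498  0.0521] [-3.1411e+00  2.0000e-03  1.9813e+00] [-3.3 -0.2  9.5] 0.0138
[-0.08593397  0.88303016 -0.02692397]
```

```bash
python3 -m creep '[0.01,0,0,-0.004,0,0.01,0,0,-0.004,0,0.01,0,0,0,0,0.01,0,0,0,0,0.01,0,0,0,0]'; python3 -c "
from fit import *
pose()";  python3 -m creep '[0.01,0,0,0.002,0,0.01,0,0,0.002,0,0.01,0,0,0.001,0,0.01,0,0,0.001,0,0.01,0,0,0.001,0,0.01,0,0,0.0005,0,0.01,0,0,0,0,0.01,0,0,0,0,0.01,0,0,0,0,0.01,0,0,0,0]';
```

```text
time: 26.2
tool_pos: [0.5992, -0.1487, 0.057]
ee_rot: [-3.141, -0.001, 1.982]
wrist_force: [-0.6, 0.2, -0.5]
width: 0.0138
finger_force: 29.7
26.2 [ 0.5992 -0.1487  0.057 ] [-3.1408e+00 -8.0000e-04  1.9816e+00] [-0.6  0.2 -0.5] 0.0138
time: 27.03
tool_pos: [0.5998, -0.149, 0.0523]
ee_rot: [3.141, 0.001, 1.982]
wrist_force: [-2.8, 0.4, 7.3]
width: 0.0138
finger_force: 29.8
```

Contact height repeats (0.0523) regardless of offset: consistent with plate-on-rim. Relieve, release and look.

```bash
python3 -m creep '[0.01,0,0,-0.0008,0,0.01,0,0,0,0,0.036,0,0,0,0,0.036,0,0,0,0,0.036,0,0,0,0,0.036,0,0,0,0,0.036,0,0,-0.01,0,0.036,0,0,-0.03,0,0.036,0,0,-0.03,0,0.036,0,0,-0.01,0,0.036,0.03,0.01,0,0,0.036,0.03,0.01,0,0,0.036,0.03,0.01,0,0,0.036,0.03,0.01,0,0,0.036,0.03,0.01,0,0,0.036,0,0,0,0,0.036,0,0,0,0]'; python3 -c "
from fit import *
pose()
s=snap('side','10')['color'];u,v=px((.6,-.15,.05),'side');u=int(u);v=int(v);A=s[v-35:v+25,u-40:u+40]
t=snap('top','10')['color'];u,v=px((.6,-.15,.05));u=int(u);v=int(v);B=t[v-30:v+30,u-45:u+35]
V=np.vstack([cv2.resize(i,None,fx=5,fy=5,interpolation=cv2.INTER_CUBIC) for i in (A,B)]);cv2.imwrite('pics/k.png',V)
pots(t)"
```

```text
time: 28.45
tool_pos: [0.5851, 0.0101, 0.1308]
ee_rot: [-3.141, 0.0, 1.985]
wrist_force: [0.5, -0.7, -0.3]
width: 0.0361
finger_force: 0.0
28.45 [0.5851 0.0101 0.1308] [-3.1409e+00  2.0000e-04  1.9847e+00] [ 0.5 -0.7 -0.3] 0.0361
pot hex (array([ 0.6004, -0.1501,  0.4275,  0.9566]), np.float64(0.952))
pot square (array([ 0.6139, -0.2518, -0.3035,  0.9314]), np.float64(0.964))
pot oblong (array([ 0.4873, -0.1373, -0.3877,  0.9771]), np.float64(0.954))
pot round (array([ 0.4672, -0.0286,  0.4982,  0.7586]), np.float64(0.683))
```

View pics/k.png

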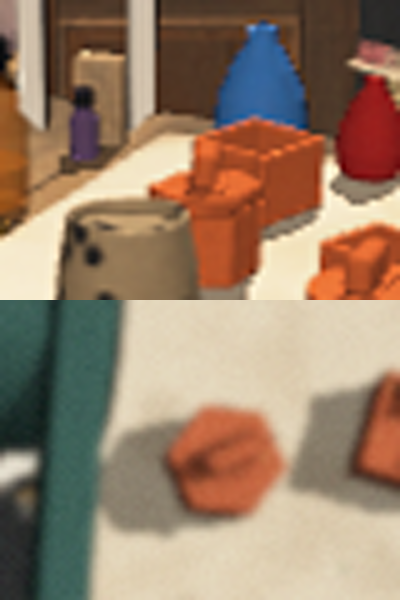

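Lid lies on the pot, aligned with it, apparently level (knob (205,160) in side; hexagon centred at (225,460) in top). To be sure of the height, probe the knob top with closed fingers (expected 0.067 if home).

```bash
python3 -m creep '[0,-0.03,-0.01,0,0,0,-0.03,-0.01,0,0,0,-0.03,-0.01,0,0,0,-0.03,-0.01,0,0,0,-0.03,-0.01,0,0,0,0,0,0.02,0,0,0,0,0.02,0,0,0,0,0.015,0,0,0,0,0,0,0,0,0,0,0,0,0,0,0,0,0,0,0,0,0,0,0,0,0,0,0,0,0,0,0]'; python3 -c "
from h import *
pose();go(.6,-.15,.068,1.982)"
```

```text
time: 29.72
tool_pos: [0.6002, -0.149, 0.0774]
ee_rot: [3.14, 0.002, 1.982]
wrist_force: [-1.3, 0.8, -1.0]
width: 0.0004
finger_force: 0.0
29.72 [ 0.6002 -0.149   0.0774] [3.1400e+00 1.6000e-03 1.9819e+00] [-1.3  0.8 -1. ] 0.0004
shift now [-0.0008 -0.0007  0.0094] turn(tool z) -0.0001 dist 0.009 t 29.72
```

```bash
python3 -m creep '[0,0,0,0.002,0,0,0,0,0.002,0,0,0,0,0.002,0,0,0,0,0.001,0,0,0,0,0,0,0,0,0,0,0,0,0,0,0,0]' | grep -E "pos|force"; python3 -m creep '[0,0,0,0.001,0,0,0,0,0,0,0,0,0,0,0]' | grep -E "pos|force";python3 -m creep '[0,0,0,0.001,0,0,0,0,0,0,0,0,0,0,0]' | grep -E "pos|force";python3 -m creep '[0,0,0,0.001,0,0,0,0,0,0,0,0,0,0,0]' | grep -E "pos|force"
```

```text
tool_pos: [0.5997, -0.1487, 0.0698]
wrist_force: [-1.2, 1.0, 6.5]
finger_force: 2.5
tool_pos: [0.5998, -0.1487, 0.0697]
wrist_force: [-2.3, 1.4, 7.1]
finger_force: 3.9
tool_pos: [0.5998, -0.1486, 0.0696]
wrist_force: [-4.1, 2.0, 11.1]
finger_force: 5.3
tool_pos: [0.5999, -0.1486, 0.0695]
wrist_force: [-5.0, 2.9, 13.4]
finger_force: 6.6
```

Knob top is ~2.5 mm high, and the contact pushes the lid toward −lid-y (I gripped the knob ~1.3 mm off along its length), so the flange is hanging on one side. Regrasp, lift, shift along −tool x, lower again.

```bash
python3 -m creep '[0,0,0,-0.02,0,0.036,0,0,-0.005,0,0.036,0,0,0,0,0.036,0,0,0,0,0.036,0,0,0,0,0.036,0,0,0.015,0,0.036,0,0,0.015,0,0.036,0,0,0.008,0,0.036,0,0,0,0,0.036,0,0,0,0,0.036,0,0,0,0,0.036,0,0,0,0,0.01,0,0,0,0,0.01,0,0,0,0,0.01,0,0,0,0,0.01,0,0,0,0,0.01,0,0,0,0,0.01,0,0,0,0]' | grep -vE "time|rot"; python3 -m creep '[0.01,0,0,-0.004,0,0.01,0,0,-0.004,0,0.01,-0.0015,0,0,0,0.01,-0.0015,0,0,0,0.01,0,0,0,0,0.01,0,0,0,0,0.01,0,0,0,0,0.01,0,0,0,0]'; 
```

```text
tool_pos: [0.5997, -0.1489, 0.0533]
wrist_force: [-0.2, -0.0, 0.5]
width: 0.0138
finger_force: 30.0
time: 33.22
tool_pos: [0.6006, -0.1516, 0.0608]
ee_rot: [-3.141, -0.0, 1.982]
wrist_force: [-0.2, -0.7, -0.0]
width: 0.0136
finger_force: 30.0
```

```bash
python3 -m creep '[0.01,0,0,0.003,0,0.01,0,0,0.003,0,0.01,0,0,0.001,0,0.01,0,0,0.001,0,0.01,0,0,0,0,0.01,0,0,0,0,0.01,0,0,0,0,0.01,0,0,0,0]' | grep -vE "time|width"; python3 -m creep '[0.01,0,0,0.001,0,0.01,0,0,0.001,0,0.01,0,0,0,0,0.01,0,0,0,0,0.01,0,0,0,0]' | grep -vE "time|width"; 
```

```text
tool_pos: [0.6007, -0.1516, 0.0532]
ee_rot: [3.142, 0.0, 1.982]
wrist_force: [-0.9, 0.4, 1.0]
finger_force: 30.0
tool_pos: [0.6012, -0.1522, 0.0529]
ee_rot: [3.141, 0.002, 1.981]
wrist_force: [-2.9, 0.2, 6.2]
finger_force: 30.0
```

```bash
cat > edge.py <<'E'
from fit import *
def red(im):
    im=im.astype(float);return (im[...,2]-im[...,0])/np.maximum(im[...,2],20)
def redge(f,v0,v1,uc):
    "right edge (subpixel) of the orange run starting at column uc"
    R=red(cv2.imread(f) if isinstance(f,str) else f);out=[]
    for v in range(v0,v1):
        r=R[v];u=uc
        while u<uc+60 and r[u]>.5:u+=1
        out.append(round(u-1+(r[u-1]-.5)/max(r[u-1]-r[u],1e-6),1))
    return out
if __name__=="__main__":
    s=snap('side','11')
    u,v=px((.6,-.15,.039),'side');print("rim px",u,v,"base",px((.6,-.15,0),'side'),"plate top",px((.6,-.15,.047),'side'))
    v=int(v)
    for f in ("side_raw0.png","side_4.png","side_9.png","side_10.png","side_11.png"): print(f,v-6,redge(f,v-6,v+16,int(u)+1))
E
python3 edge.py
```

```text
rim px 298.5419156937655 187.57251475586946 base (np.float64(298.44702839540764), np.float64(201.25823757193098)) plate top (np.float64(298.5616503766423), np.float64(184.72615487009315))
side_raw0.png 181 [np.float64(321.8), np.float64(321.7), np.float64(321.7), np.float64(321.7), np.float64(321.8), np.float64(321.8), np.float64(321.8), np.float64(321.7), np.float64(321.0), np.float64(318.2), np.float64(315.4), np.float64(312.9), np.float64(310.7), np.float64(309.8), np.float64(309.8), np.float64(309.6), np.float64(309.4), np.float64(309.4), np.float64(309.4), np.float64(309.4), np.float64(309.1), np.float64(308.6)]
side_4.png 181 [np.float64(321.8), np.float64(321.8), np.float64(321.7), np.float64(321.7), np.float64(321.8), np.float64(321.8), np.float64(321.8), np.float64(321.7), np.float64(321.0), np.float64(318.2), np.float64(315.4), np.float64(312.9), np.float64(310.6), np.float64(309.9), np.float64(309.8), np.float64(309.6), np.float64(309.4), np.float64(309.4), np.float64(309.4), np.float64(309.5), np.float64(309.1), np.float64(308.6)]
side_9.png 181 [np.float64(301.5), np.flo
[... 562 characters left out ...]
np.float64(321.0), np.float64(318.2), np.float64(315.4), np.float64(312.9), np.float64(310.6), np.float64(309.8), np.float64(309.8), np.float64(309.6), np.float64(309.5), np.float64(309.4), np.float64(309.4), np.float64(309.5), np.float64(309.1), np.float64(308.6)]
side_11.png 181 [np.float64(301.4), np.float64(301.3), np.float64(301.4), np.float64(321.7), np.float64(321.8), np.float64(321.8), np.float64(321.8), np.float64(321.7), np.float64(321.0), np.float64(318.2), np.float64(315.4), np.float64(312.9), np.float64(310.6), np.float64(309.8), np.float64(309.8), np.float64(309.6), np.float64(309.4), np.float64(309.4), np.float64(309.4), np.float64(309.4), np.float64(309.1), np.float64(307.9)]
```

```bash
python3 - <<'E'
from edge import *
def sil(n,x,y,yaw,z):
    P=SH[n][0];c,s=np.cos(yaw),np.sin(yaw);q=P@np.array([[c,s],[-s,c]])+[x,y]
    u=[px((*t,z),'side')[0] for t in q];return round(min(u),2),round(max(u),2)
R=red(cv2.imread("side_raw0.png"))
def edges(u,v):
    r=R[v];a=b=u
    while r[a]>.5:a-=1
    while r[b]>.5:b+=1
    return round(a+(.5-r[a])/(r[a+1]-r[a]),2),round(b-1+(r[b-1]-.5)/(r[b-1]-r[b]),2)
for n,x,y,yaw,z in [("round",.4667,-.0385,0,.015),("hex",.6,-.15,.41,.015),("hex",.6,-.15,.43,.015),("square",.6115,-.249,-.33,.025),("oblong",.487,-.137,-.39,.015)]:
    u,v=px((x,y,z),'side');print(n,sil(n,x,y,yaw,z),"meas",edges(int(u)+3,int(v)+5),edges(int(u)+3,int(v)+7))
E
```

```text
round (np.float64(318.14), np.float64(341.79)) meas (np.float64(318.96), np.float64(340.9)) (np.float64(319.54), np.float64(340.48))
hex (np.float64(286.78), np.float64(310.18)) meas (np.float64(296.6), np.float64(309.05)) (np.float64(296.62), np.float64(306.87))
hex (np.float64(286.77), np.float64(310.17)) meas (np.float64(296.6), np.float64(309.05)) (np.float64(296.62), np.float64(306.87))
square (np.float64(296.07), np.float64(322.82)) meas (np.float64(292.39), np.float64(321.79)) (np.float64(288.77), np.float64(321.81))
oblong (np.float64(321.26), np.float64(351.89)) meas (np.float64(318.56), np.float64(350.8)) (np.float64(318.67), np.float64(349.76))
```

```bash
python3 -m creep '[0.01,0,0,-0.001,0,0.01,0,0,0,0,0.01,0,0,0,0,0.036,0,0,0,0,0.036,0,0,0,0,0.036,0,0,0,0,0.036,0,0,-0.01,0,0.036,0,0,-0.02,0,0,0,0,-0.005,0,0,0,0,0,0,0,0,0,0,0,0,0,0,0,0,0,0,0,0.008,0,0,0,0,0.006,0,0,0,0,0.002,0,0,0,0,0,0,0,0,0,0,0,0,0,0,0,0,0,0,0,0,0,0,0,0,0,0]' | grep -vE "time|width"; python3 -m creep '[0,0,0,0.002,0,0,0,0,0.001,0,0,0,0,0,0,0,0,0,0,0,0,0,0,0,0,0,0,0,0,0]'| grep -vE "time|width";python3 -m creep '[0,0,0,0.001,0,0,0,0,0,0,0,0,0,0,0,0,0,0,0,0]'| grep -vE "time|width"
```

```text
tool_pos: [0.601, -0.1517, 0.0715]
ee_rot: [3.141, 0.001, 1.982]
wrist_force: [1.1, 0.5, 0.2]
finger_force: 0.0
tool_pos: [0.6008, -0.1516, 0.0681]
ee_rot: [3.142, 0.0, 1.982]
wrist_force: [-0.2, 0.1, -0.0]
finger_force: 0.0
tool_pos: [0.6009, -0.1517, 0.0673]
ee_rot: [3.141, 0.0, 1.982]
wrist_force: [0.6, 0.6, 1.5]
finger_force: 0.6
```

Knob top now reads 0.0673 → the hex lid has dropped home. On to the oblong lid.

```bash
python3 -m creep '[0,0,0,-0.02,0.0935,0.036,0,0,-0.025,0.0935,0.036,0,0,-0.02,0.0935,0.036,0,0,0,0.0935,0.036,0.0139,-0.0040,0,0,0.036,0.0278,-0.0079,0,0,0.036,0.0278,-0.0079,0,0,0.036,0.0278,-0.0079,0,0,0.036,0.0278,-0.0079,0,0,0.036,0.0278,-0.0079,0,0,0.036,0.0278,-0.0079,0,0,0.036,0.0278,-0.0079,0,0,0.036,0.0278,-0.0079,0,0,0.036,0.0278,-0.0079,0,0,0.036,0.0278,-0.0079,0,0,0.036,0.0278,-0.0079,0,0,0.036,0.0278,-0.0079,0,0,0.036,0.0139,-0.0040,0,0,0.036,0,0,0.02,0,0.036,0,0,0.02,0]' >/dev/null; python3 -m creep '[0.036,0,0,0.01,0,0.036,0,0,0,0,0.036,0,0,0,0,0.036,0,0,0,0,0.036,0,0,0,0,0.036,0,0,0,0,0.036,0,0,0,0,0.036,0,0,0,0]' >/dev/null;  python3 -c "
from fit import *
o=pose();go(.4847,.2053,.028,1.608)"
```

```text
39.18 [0.4851 0.2058 0.0827] [ 3.1405e+00 -3.0000e-04  1.6074e+00] [-0.  -0.9 -0.8] 0.036
shift now [-0.0005 -0.0005  0.0547] turn(tool z) -0.0006 dist 0.055 t 39.18
```

```bash
python3 -m creep '[0.036,-0.0005,-0.0005,0.015,0,0.036,0,0,0.015,0,0.036,0,0,0.015,0,0.036,0,0,0.007,0,0.036,0,0,0.003,0,0.036,0,0,0,0,0.036,0,0,0,0,0.036,0,0,0,0,0.036,0,0,0,0,0.01,0,0,0,0,0.01,0,0,0,0,0.01,0,0,0,0,0.01,0,0,0,0,0.01,0,0,0,0,0.01,0,0,0,0,0.01,0,0,0,0]'; python3 -c "
from h import *
pose()
"; python3 -m creep '[0.01,0,0,-0.005,0,0.01,0,0,-0.015,0,0.01,0,0,-0.025,0,0.01,0,0,-0.03,0,0.01,0,0,-0.025,0,0.01,0,0,-0.01,0,0.01,0,0,0,0.08,0.01,0,0,0,0.08,0.01,0,0,0,0.08,0.01,0,0,0,0.08,0.01,0,0,0,0.075,0.01,0,0,0,0,0.01,0,0,0,0,0.01,0,0,0,0,0.01,0,0,0,0,0.01,0,0,0,0]';  python3 -c "
from fit import *
pots(snap('top','12')['color']);go(.4875,-.1373,.075,1.571-.39)"
```

```text
time: 40.52
tool_pos: [0.4845, 0.2053, 0.0273]
ee_rot: [3.141, -0.0, 1.608]
wrist_force: [0.1, 0.4, 0.6]
width: 0.0136
finger_force: 30.0
40.52 [0.4845 0.2053 0.0273] [ 3.141  -0.      1.6077] [0.1 0.4 0.6] 0.0136
time: 41.85
tool_pos: [0.4842, 0.2052, 0.1369]
ee_rot: [-3.141, 0.0, 1.213]
wrist_force: [-0.6, 0.6, -1.5]
width: 0.0134
finger_force: 30.0
pot hex (array([ 0.6014, -0.1514,  0.4065,  0.9828]), np.float64(0.96))
pot square (array([ 0.6138, -0.2519, -0.3017,  0.9342]), np.float64(0.962))
pot oblong (array([ 0.4873, -0.1374, -0.382 ,  0.9817]), np.float64(0.955))
pot round (array([ 0.4665, -0.0386, -0.054 ,  0.9833]), np.float64(0.974))
shift now [-0.3197  0.123   0.062 ] turn(tool z) 0.0322 dist 0.348 t 41.9
```

```bash
python3 -m creep '[0.01,0,0,0,0.032,0.01,-0.0132,0.0055,0,0,0.01,-0.0263,0.0111,0,0,0.01,-0.0263,0.0111,0,0,0.01,-0.0263,0.0111,0,0,0.01,-0.0263,0.0111,0,0,0.01,-0.0263,0.0111,0,0,0.01,-0.0263,0.0111,0,0,0.01,-0.0263,0.0111,0,0,0.01,-0.0263,0.0111,0,0,0.01,-0.0263,0.0111,0,0,0.01,-0.0263,0.0111,0,0,0.01,-0.0263,0.0111,0,0,0.01,-0.0132,0.0055,0.02,0,0.01,0,0,0.02,0,0.01,0,0,0.02,0,0.01,0,0,0,0,0.01,0,0,0,0,0.01,0,0,0,0,0.01,0,0,0,0]' >/dev/null; python3 -m creep '[0.01,0,0,0,0,0.01,0,0,0,0,0.01,0,0,0,0]' >/dev/null;  python3 -c "
from fit import *
pose();go(.4873,-.1374,.0475,1.181)"
```

```text
43.82 [ 0.4877 -0.1374  0.0779] [3.140e+00 1.000e-04 1.181e+00] [ 0.3 -0.1 -0.6] 0.0135
shift now [-0.0002 -0.0004  0.0304] turn(tool z) -0.0 dist 0.03 t 43.82
```

```bash
python3 -m creep '[0.01,0,-0.0004,0.01,0,0.01,0,0,0.008,0,0.01,0,0,0.004,0,0.01,0,0,0.003,0,0.01,0,0,0.002,0,0.01,0,0,0.0015,0,0.01,0,0,0,0,0.01,0,0,0,0,0.01,0,0,0,0,0.01,0,0,0,0]'|grep -vE "time|width"; python3 -m creep '[0.01,0,0,0.001,0,0.01,0,0,0.001,0,0.01,0,0,0,0,0.01,0,0,0,0,0.01,0,0,0,0]' |grep -vE "time|width"
```

```text
tool_pos: [0.4871, -0.1373, 0.0489]
ee_rot: [3.141, 0.0, 1.181]
wrist_force: [0.8, -0.4, 0.1]
finger_force: 30.0
tool_pos: [0.4872, -0.1373, 0.0473]
ee_rot: [3.141, 0.0, 1.181]
wrist_force: [-1.6, 0.7, 4.5]
finger_force: 30.0
```

```bash
python3 -m creep '[0.036,0,0,-0.0005,0,0.036,0,0,0,0,0.036,0,0,0,0,0.036,0,0,0,0,0.036,0,0,-0.01,0,0.036,0,0,-0.03,0,0.036,0,0,-0.03,0,0.036,0,0,-0.02,0,0.036,0,0,0,-0.107,0.036,0,0,0,-0.107,0.036,0,0,0,-0.107,0.036,0,0,0,-0.106,0.036,0.0142,-0.0026,0,0,0.036,0.0283,-0.0051,0,0,0.036,0.0283,-0.0051,0,0,0.036,0.0283,-0.0051,0,0,0.036,0.0283,-0.0051,0,0,0.036,0.0283,-0.0051,0,0,0.036,0.0283,-0.0051,0,0,0.036,0.0283,-0.0051,0,0]' >/dev/null; python3 -m creep '[0.036,0.0283,-0.0051,0,0,0.036,0.0283,-0.0051,0,0,0.036,0.0283,-0.0051,0,0,0.036,0.0283,-0.0051,0,0,0.036,0.0142,-0.0026,0.015,0,0.036,0,0,0.02,0,0.036,0,0,0.02,0,0.036,0,0,0,0,0.036,0,0,0,0,0.036,0,0,0,0,0.036,0,0,0,0,0.036,0,0,0,0,0.036,0,0,0,0,0.036,0,0,0,0,0.036,0,0,0,0]' >/dev/null;  python3 -c "
from fit import *
o=pose();go(.4137,.2001,.028,1.608)"
```

```text
47.98 [0.4134 0.2    0.0825] [ 3.1409e+00 -1.0000e-04  1.6071e+00] [ 0.6 -0.4  0.5] 0.0359
shift now [0.0001 0.0003 0.0545] turn(tool z) -0.0009 dist 0.054 t 47.98
```

```bash
python3 -m creep '[0.036,0,0,0.015,0,0.036,0,0,0.015,0,0.036,0,0,0.015,0,0.036,0,0,0.007,0,0.036,0,0,0.003,0,0.036,0,0,0,0,0.036,0,0,0,0,0.036,0,0,0,0,0.036,0,0,0,0,0.01,0,0,0,0,0.01,0,0,0,0,0.01,0,0,0,0,0.01,0,0,0,0,0.01,0,0,0,0,0.01,0,0,0,0,0.01,0,0,0,0]'|grep -v force; python3 -m creep '[0.01,0,0,-0.005,0,0.01,0,0,-0.015,0,0.01,0,0,-0.025,0,0.01,0,0,-0.03,0,0.01,0,0,-0.025,0,0.01,0,0,-0.01,0,0.01,0,0,0,0.0855,0.01,0,0,0,0.0855,0.01,0,0,0,0.0855,0.01,0,0,0,0.0855,0.01,0,0,0,0,0.01,0,0,0,0,0.01,0,0,0,0,0.01,0,0,0,0,0.01,0,0,0,0,0.01,0,0,0,0]' >/dev/null;  python3 -c "
from fit import *
pose()
pots(snap('top','13')['color']);go(.6136,-.2516,.08,1.266)"
```

```text
time: 49.32
tool_pos: [0.4133, 0.2001, 0.0273]
ee_rot: [3.141, -0.0, 1.608]
width: 0.0139
50.65 [0.4131 0.2    0.137 ] [-3.1416e+00  2.0000e-04  1.2661e+00] [-0.4 -0.7 -0.3] 0.0139
pot hex (array([ 0.6014, -0.1516,  0.4087,  0.9856]), np.float64(0.96))
pot square (array([ 0.6138, -0.2519, -0.3079,  0.9354]), np.float64(0.964))
pot oblong (array([ 0.4869, -0.1387, -0.3943,  0.9913]), np.float64(0.958))
pot round (array([ 0.4665, -0.0384,  0.0967,  0.9866]), np.float64(0.973))
shift now [-0.3706  0.3268  0.0571] turn(tool z) -0.0 dist 0.497 t 50.7
```

```bash
python3 -m creep '[0.01,-0.0132,0.0117,0,0,0.01,-0.0265,0.02334,0,0,0.01,-0.0265,0.02334,0,0,0.01,-0.0265,0.02334,0,0,0.01,-0.0265,0.02334,0,0,0.01,-0.0265,0.02334,0,0,0.01,-0.0265,0.02334,0,0,0.01,-0.0265,0.02334,0,0,0.01,-0.0265,0.02334,0,0,0.01,-0.0265,0.02334,0,0,0.01,-0.0265,0.02334,0,0,0.01,-0.0265,0.02334,0,0,0.01,-0.0265,0.02334,0,0,0.01,-0.0265,0.02334,0,0,0.01,-0.0132,0.0117,0,0,0.01,0,0,0.015,0,0.01,0,0,0.02,0,0.01,0,0,0.01,0,0.01,0,0,0,0,0.01,0,0,0,0]' >/dev/null; python3 -m creep '[0.01,0,0,0,0,0.01,0,0,0,0,0.01,0,0,0,0,0.01,0,0,0,0,0.01,0,0,0,0,0.01,0,0,0,0]' >/dev/null;  python3 -c "
from fit import *
pose();go(.6136,-.2516,.0533,1.266)"
```

```text
52.87 [ 0.6135 -0.252   0.0926] [3.1408e+00 2.0000e-04 1.2657e+00] [ 0.2  0.7 -0.4] 0.014
shift now [ 0.0004 -0.0001  0.0393] turn(tool z) -0.0003 dist 0.039 t 52.87
```

Home expected at TCP 0.0533.

```bash
python3 -m creep '[0.01,0.0004,0,0.01,0,0.01,0,0,0.01,0,0.01,0,0,0.008,0,0.01,0,0,0.004,0,0.01,0,0,0.003,0,0.01,0,0,0.002,0,0.01,0,0,0.001,0,0.01,0,0,0,0,0.01,0,0,0,0,0.01,0,0,0,0,0.01,0,0,0,0]'|grep -vE "time|width"; python3 -m creep '[0.01,0,0,0.001,0,0.01,0,0,0.001,0,0.01,0,0,0,0,0.01,0,0,0,0,0.01,0,0,0,0]' |grep -vE "time|width"
```

```text
tool_pos: [0.6138, -0.2517, 0.0546]
ee_rot: [3.141, 0.0, 1.266]
wrist_force: [0.8, -0.2, -0.2]
finger_force: 29.9
tool_pos: [0.6139, -0.2517, 0.0533]
ee_rot: [3.14, 0.0, 1.266]
wrist_force: [-0.9, 1.1, 6.1]
finger_force: 29.9
```

```bash
python3 -m creep '[0.036,0,0,-0.0005,0,0.036,0,0,0,0,0.036,0,0,0,0,0.036,0,0,0,0,0.036,0,0,-0.01,0,0.036,0,0,-0.03,0,0.036,0,0,-0.03,0,0.036,0,0,-0.02,0,0.036,0,0,0,0.12,0.036,0,0,0,0.12,0.036,0,0,0,0.12,0.036,0,0,0,0.12,0.036,0,0,0,0.12,0.036,0,0,0,0.12,0.036,0,0,0,0.12,0.036,0,0,0,0.12,0.094,0,0,0,0.12,0.094,0,0,0,0.12,0.094,0,0,0,0.029,0.094,0,0,0,0]' >/dev/null; cat > cov.py <<'E'
from fit import *
def black(img,x,y,zb):
    "centroid + axis of the black tab/block group, cover origin height zb"
    u,v=px((x,y,zb+.02));u=int(u);v=int(v);c=img[v-30:v+30,u-35:u+35].max(2).astype(float)
    m=cv2.resize(c,None,fx=4,fy=4,interpolation=cv2.INTER_CUBIC)<95
    n,l,st,ce=cv2.connectedComponentsWithStats(m.astype(np.uint8));res=[]
    for i in range(1,n):
        if st[i,4]>60:
            p=w(u-35+(ce[i][0]+.5)/4-.5,v-30+(ce[i][1]+.5)/4-.5,zb+(.018 if st[i,4]>1000 else .027));res.append((int(st[i,4]),p.round(4)))
    return res
E
python3 -c "
from cov import *
i=snap('top','14')['color'];pose();pots(i)
print(black(cv2.imread('top_raw0.png'),.518,.204,.046));print(black(cv2.imread('top_3.png'),.518,.088,.017));print(black(i,.518,.088,.017))
crop(i,195,125,445,260,3.2,'l.png')"
```

```text
55.92 [ 0.6136 -0.2516  0.1431] [ 3.1413e+00 -5.0000e-04  3.7500e-02] [-0.1 -0.1 -0.6] 0.0632
pot hex (array([ 0.6016, -0.1508,  0.4098,  0.9671]), np.float64(0.964))
pot square (array([ 0.6024, -0.2415, -0.8947,  0.5182]), np.float64(0.755))
pot oblong (array([ 0.487 , -0.1385, -0.3959,  0.9857]), np.float64(0.956))
pot round (array([ 0.4665, -0.0385, -0.0438,  0.9799]), np.float64(0.974))
[(2306, array([0.519 , 0.2049, 0.064 ])), (266, array([0.5203, 0.1746, 0.073 ])), (501, array([0.5176, 0.2338, 0.073 ]))]
[(114, array([0.5816, 0.171 , 0.044 ])), (1923, array([0.5196, 0.0872, 0.035 ])), (151, array([0.5178, 0.1168, 0.044 ])), (127, array([0.4568, 0.165 , 0.044 ]))]
[(2722, array([0.5207, 0.1692, 0.035 ])), (1876, array([0.5451, 0.0869, 0.035 ])), (150, array([0.5428, 0.1167, 0.044 ]))]
```

The cover has been knocked ~25 mm in +x. Get its full pose from the low-saturation mask.

```bash
python3 -c "
from cov import *
for f in ('top_3.png','top_14.png'):
    i=cv2.imread(f);i=cv2.GaussianBlur(i,(5,5),0);im=cv2.resize(i[110:275,240:325],None,fx=4,fy=4,interpolation=cv2.INTER_CUBIC).astype(float)
    m=((im[...,2]-im[...,0])/np.maximum(im[...,2],20)<.13)&(im[...,2]>140)
    m=cv2.morphologyEx(m.astype(np.uint8),cv2.MORPH_CLOSE,np.ones((41,41)));m=cv2.morphologyEx(m,cv2.MORPH_OPEN,np.ones((41,41)))
    n,l,st,ce=cv2.connectedComponentsWithStats(m);k=1+st[1:,4].argmax()
    c=max(cv2.findContours((l==k).astype(np.uint8),0,2)[0],key=cv2.contourArea);b=cv2.boxPoints(cv2.minAreaRect(c))
    P=np.array([w(240+(a+.5)/4-.5,110+(d+.5)/4-.5,.019) for a,d in b]);e=P-np.roll(P,1,0);L=np.linalg.norm(e,axis=1);j=L.argmax()
    print(f,P.mean(0).round(4),L.round(4),'yaw',np.arctan(e[j][1]/e[j][0]).round(4))
go(.5431,.0875,.03,.04)"
```

```text
top_3.png [0.5197 0.0876 0.019 ] [0.3082 0.091  0.3089 0.0893] yaw 0.0419
top_14.png [0.5472 0.0868 0.019 ] [0.3093 0.0931 0.31   0.0914] yaw 0.0428
shift now [-0.0578 -0.3415  0.113 ] turn(tool z) -0.0025 dist 0.364 t 55.92
```

```bash
python3 -c "
from cov import *
up=lambda f:cv2.resize(cv2.imread(f),None,fx=10,fy=10,interpolation=cv2.INTER_CUBIC)
A,B=up('top_3.png'),up('top_14.png')
u,v=px((.518,.088,.035))
for hu,hv in ((18,8),(18,25),(13,50)):
    a=int((u-hu)*10);b=int((v-hv)*10);T=A[b:b+hv*20,a:a+hu*20]
    S=B[max(b-200,0):b+hv*20+60,a-60:a+hu*20+60];r=cv2.matchTemplate(S,T,cv2.TM_CCOEFF_NORMED);_,s,_,p=cv2.minMaxLoc(r)
    du=(p[0]-60)/10;dv=(p[1]-200)/10;print(round(s,3),du,dv,(w(u+du,v+dv,.03)-w(u,v,.03)).round(4))
"
```

```text
0.983 0.0 -9.9 [0.0257 0.     0.    ]
0.985 0.0 -9.9 [0.0257 0.     0.    ]
0.997 0.1 -9.9 [ 0.0257 -0.0002  0.    ]
```

```bash
python3 -m creep '[0.094,-0.0024,-0.0143,0,0,0.094,-0.0048,-0.0285,0,0,0.094,-0.0048,-0.0285,0,0,0.094,-0.0048,-0.0285,0,0,0.094,-0.0048,-0.0285,0,0,0.094,-0.0048,-0.0285,0,0,0.094,-0.0048,-0.0285,0,0,0.094,-0.0048,-0.0285,0,0,0.094,-0.0048,-0.0285,0,0,0.094,-0.0048,-0.0285,0,0,0.094,-0.0048,-0.0285,0,0,0.094,-0.0048,-0.0285,0,0,0.094,-0.0024,-0.0145,0.02,0,0.094,0,0,0.03,0,0.094,0,0,0.015,0,0.094,0,0,0,0,0.094,0,0,0,0,0.094,0,0,0,0,0.094,0,0,0,0,0.094,0,0,0,0]' >/dev/null; python3 -m creep '[0.094,0,0,0,0,0.094,0,0,0,0,0.094,0,0,0,0,0.094,0,0,0,0,0.094,0,0,0,0]' >/dev/null;python3 -c "
from cov import *
pose();go(.5438,.0883,.025,.037)"
```

```text
58.0 [0.5435 0.0884 0.0776] [ 3.1415e+00 -1.0000e-04  3.6500e-02] [ 0.1  0.3 -0.9] 0.0936
shift now [0.0003 0.0001 0.0526] turn(tool z) -0.0005 dist 0.053 t 58.0
```

```bash
python3 -m creep '[0.094,0.0003,0,0.015,0,0.094,0,0,0.015,0,0.094,0,0,0.01,0,0.094,0,0,0.007,0,0.094,0,0,0.004,0,0.094,0,0,0.0016,0,0.094,0,0,0,0,0.094,0,0,0,0,0.094,0,0,0,0,0.07,0,0,0,0,0.06,0,0,0,0,0.05,0,0,0,0,0.05,0,0,0,0,0.05,0,0,0,0,0.05,0,0,0,0,0.05,0,0,0,0,0.05,0,0,0,0,0.05,0,0,0,0]'; python3 -m creep '[0.05,0,0,-0.005,0,0.05,0,0,-0.015,0,0.05,0,0,-0.025,0,0.05,0,0,-0.03,0,0.05,0,0,-0.025,0,0.05,0,0,-0.015,0,0.05,0,0,-0.005,0,0.05,0,0,0,0,0.05,0,0,0,0,0.05,0,0,0,0,0.05,0,0,0,0,0.05,0,0,0,0,0.05,0,0,0,0]'; python3 -c "
from cov import *
go(.5181,.2042,.10,.037)"
```

```text
time: 59.5
tool_pos: [0.5438, 0.0884, 0.0253]
ee_rot: [3.141, -0.0, 0.037]
wrist_force: [-0.5, 0.4, 3.4]
width: 0.0521
finger_force: 30.0
time: 60.58
tool_pos: [0.5432, 0.0884, 0.1439]
ee_rot: [3.141, 0.002, 0.037]
wrist_force: [-0.2, -0.4, -0.8]
width: 0.0521
finger_force: 30.0
shift now [-0.0208 -0.1167  0.0439] turn(tool z) -0.0004 dist 0.126 t 60.58
```

```bash
python3 -m creep '[0.05,-0.0015,-0.008,0,0,0.05,-0.0031,-0.0167,0,0,0.05,-0.0031,-0.0167,0,0,0.05,-0.0031,-0.0167,0,0,0.05,-0.0031,-0.0167,0,0,0.05,-0.0031,-0.0167,0,0,0.05,-0.0031,-0.0167,0,0,0.05,-0.0013,-0.0085,0,0,0.05,0,0,0.015,0,0.05,0,0,0.025,0,0.05,0,0,0.015,0,0.05,0,0,0,0,0.05,0,0,0,0,0.05,0,0,0,0,0.05,0,0,0,0,0.05,0,0,0,0,0.05,0,0,0,0,0.05,0,0,0,0]'; python3 -c "
from cov import *
go(.5181,.2042,.054,.037)
print(black(snap('top','15')['color'],.518,.204,.08))"
```

```text
time: 62.08
tool_pos: [0.5185, 0.2043, 0.0908]
ee_rot: [-3.141, -0.001, 0.036]
wrist_force: [0.3, -0.3, -1.0]
width: 0.0524
finger_force: 30.0
shift now [-0.0005  0.0001  0.0368] turn(tool z) -0.0005 dist 0.037 t 62.08
[(42469, array([0.5264, 0.2195, 0.098 ]))]
```

Lower onto the box, watching force.

```bash
python3 -m creep '[0.05,-0.0004,0,0.008,0,0.05,0,0,0.008,0,0.05,0,0,0.005,0,0.05,0,0,0.004,0,0.05,0,0,0.003,0,0.05,0,0,0,0,0.05,0,0,0,0,0.05,0,0,0,0,0.05,0,0,0,0]'|grep -vE "time|finger"; python3 -m creep '[0.05,0,0,0.003,0,0.05,0,0,0.003,0,0.05,0,0,0.002,0,0.05,0,0,0.0015,0,0.05,0,0,0,0,0.05,0,0,0,0,0.05,0,0,0,0,0.05,0,0,0,0]'|grep -vE "time|finger"
```

```text
tool_pos: [0.5172, 0.2046, 0.0616]
ee_rot: [-3.141, 0.001, 0.037]
wrist_force: [-0.0, 1.9, -2.0]
width: 0.0524
tool_pos: [0.518, 0.2043, 0.0542]
ee_rot: [-3.142, -0.001, 0.037]
wrist_force: [-2.2, 0.9, 5.9]
width: 0.0523
```

Contact at the same TCP height as when it was snapped on. Push slightly, release, then press on the stop block.

```bash
python3 -m creep '[0.05,0,0,0.001,0,0.05,0,0,0,0,0.094,0,0,0,0,0.094,0,0,0,0,0.094,0,0,0,0,0.094,0,0,0,0,0.094,0,0,0,0,0.094,0,0,-0.01,0,0.094,0,0,-0.03,0,0.094,0,0,-0.02,0,0,0,0,0,0,0,0,0,0,0,0,0,0,0,0,0,0,0,0,0,0,0,0,0,0,0,0,0,0,0,0,0,0,0.02,0,0,0,0,0.012,0,0,0,0,0,0,0,0,0,0,0]'|grep -vE "time|finger"; python3 -m creep '[0,0,0,0.003,0,0,0,0,0,0,0,0,0,0,0,0,0,0,0,0,0,0,0,0.003,0,0,0,0,0.002,0,0,0,0,0,0,0,0,0,0,0,0,0,0,0,0,0,0,0,0,0]'|grep -vE "time"
```

```text
tool_pos: [0.5165, 0.2039, 0.0778]
ee_rot: [3.141, 0.004, 0.037]
wrist_force: [-0.0, 0.2, 0.7]
width: 0.0307
tool_pos: [0.5177, 0.2043, 0.0715]
ee_rot: [3.142, -0.0, 0.037]
wrist_force: [0.1, 0.3, -0.3]
width: 0.0006
finger_force: 0.0
```

```bash
python3 -m creep '[0,0,0,0.003,0,0,0,0,0.003,0,0,0,0,0.0015,0,0,0,0,0,0,0,0,0,0,0,0,0,0,0,0,0,0,0,0,0]'|grep -E "pos|force"; python3 -m creep '[0,0,0,0.001,0,0,0,0,0.001,0,0,0,0,0,0,0,0,0,0,0,0,0,0,0,0]'|grep -E "pos|wrist"; python3 -m creep '[0,0,0,0.001,0,0,0,0,0.001,0,0,0,0,0,0,0,0,0,0,0,0,0,0,0,0]'|grep -E "pos|wrist"
```

```text
tool_pos: [0.5176, 0.2042, 0.0643]
wrist_force: [-1.0, -0.9, 5.2]
finger_force: 2.1
tool_pos: [0.5177, 0.2042, 0.0642]
wrist_force: [-4.6, -1.2, 12.2]
tool_pos: [0.5178, 0.2043, 0.0642]
wrist_force: [-6.6, -1.7, 19.1]
```

```bash
python3 -m creep '[0,0,0,-0.02,0,0,0,0,-0.035,0,0,0,0,-0.04,0,0,0,0,-0.03,0,0,-0.02,0.025,0,0,0,-0.025,0.025,0,0,0,-0.025,0.025,0,0,0,-0.025,0.025,0,0,0,-0.025,0.025,0,0,0,-0.025,0.025,0,0,0,0,0,0,0,0,0,0,0,0,0,0,0,0,0,0,0,0,0,0,0,0,0,0,0,0,0,0,0,0,0,0,0,0,0]'>/dev/null; python3 -c "
from cov import *
pose();t=snap('top','16')['color'];s=snap('side','16')['color'];pots(t)
print(black(t,.518,.204,.046))
A=cv2.resize(s[140:300,170:420],None,fx=2.4,fy=2.4,interpolation=cv2.INTER_CUBIC);B=cv2.resize(t[125:270,195:445],None,fx=1.45,fy=1.45,interpolation=cv2.INTER_CUBIC)
V=np.zeros((A.shape[0]+B.shape[0],600,3),np.uint8);V[:A.shape[0]]=A;V[A.shape[0]:,:B.shape[1]]=B;V=V[:600];print(V.shape);cv2.imwrite('pics/z.png',V)"
```

```text
68.88 [0.3786 0.0496 0.1847] [-3.1416e+00  7.0000e-04  3.7800e-02] [ 0.3 -0.1  0.6] 0.0003
pot hex (array([ 0.6014, -0.1514,  0.3942,  0.9864]), np.float64(0.951))
pot square (array([ 0.6147, -0.254 , -0.2912,  0.9809]), np.float64(0.952))
pot oblong (array([ 0.4869, -0.1386, -0.399 ,  0.9947]), np.float64(0.956))
pot round (array([ 0.4664, -0.0385,  0.1263,  0.9887]), np.float64(0.975))
[(2208, array([0.5193, 0.2034, 0.064 ])), (214, array([0.5205, 0.173 , 0.073 ])), (455, array([0.5175, 0.2329, 0.073 ]))]
(594, 600, 3)
```

View pics/z.png

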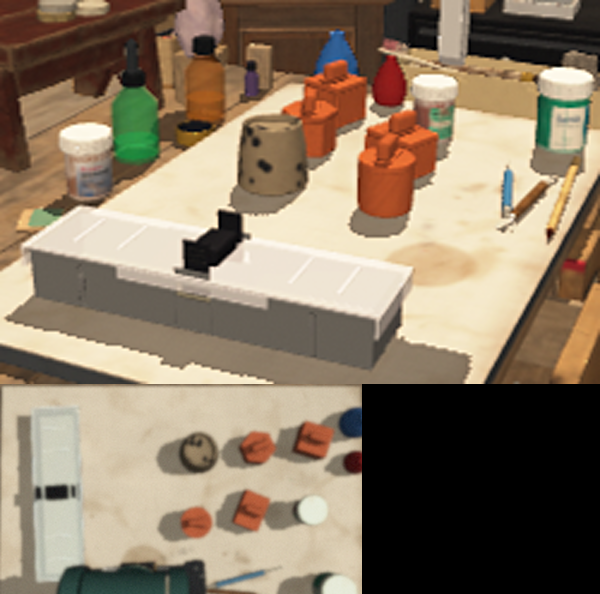

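The cover is on the box with the tab spacing as at the start (59.9 mm vs 59.2 mm, so sprung out). All four pots stand with lids flat, and the bystanders are untouched. Handing in.

```bash
python3 -c "
from bench import *
print(close_job())"
```

```text
the job is handed in; nothing more can be done
None
```

All four lids are on their matching pots, the cover is back on the empty box, fully down with both tabs out by camera and press check, and the job is handed in at about 69 s; the hex lid caught on its rim at first and was reseated, and the cover was re-measured after being knocked 26 mm aside.

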